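# Load and clamp harmonium reeds on the test chest

## Task

First turn the dial of the reed test chest until its white mark points straight at the round stud (wind shut). Leave it there while you lay every reed block that is on the bench flat in the bay of its own length, reed plate up, and then turn all three clamp knobs clockwise fully home to their stops (an empty bay's clamp too). Last, turn the dial's mark to point straight at the oblong stud (test), with every block still seated and clamped, and leave the other things on the bench alone.

Things in the scene. Friction and masses are not known exactly. Their poses are not given: they have to be found in the camera images.
- chest: Reed test chest, fixed: a pale wooden box 180 (its x) by 390 (its y) by 60 mm high; origin at the centre of its underside, z up. On its flat top (60 mm above the bench) are, from its -y end: the short, middle and long bay in a row, then the dial at y = +135 mm. It may stand turned by up to about 9 degrees, its -x side facing the robot.
- dial (a joint): Wind selector dial on the chest: black disc 72 mm across with an upright bar grip 50 mm long and 12 mm thick, from 18 to 46 mm above the chest top. A white line on the bar and the disc runs out to one end only: that end is the mark. Value 0: the mark points to the chest's -x; grows anticlockwise seen from above; range -2.6 to 2.6 rad; stiff (about 0.06 N m), stays where it is left.
- dial_grip (a point): Centre of the dial's bar grip, on the dial's axis, 34 mm above the chest top; turns with the dial: its x axis runs along the bar, the mark is towards its -x.
- dial_mark (a point): Outer end of the white mark, at the dial's rim, 42 mm from the axis.
- shut_aim (a point): SHUT position: the point, 42 mm from the dial's axis, where the mark's end lies when it points straight at the round brass stud (10 mm across, 14 mm high, standing on the chest top 54 mm from the axis). The stud stays fixed during a run, but it stands elsewhere round the dial from start to start.
- test_aim (a point): TEST position: the point, 42 mm from the dial's axis, where the mark's end lies when it points straight at the oblong brass stud (12 by 20 mm, 12 mm high, 54 mm from the axis); also elsewhere from start to start.
- reed_long: The long reed block: a loose wooden bar 92 (its x) by 26 (y) by 16 mm high with a brass reed plate on its top face, 60 g or so; origin at the centre of its underside, z up. Absent in some starts (at least two of the three are there). Either way round in its bay is right.
- bay_long (a point): Centre of the floor of the long bay, at the chest's top surface: a shallow bay 100 (chest x) by 34 mm (chest y) inside, bounded by a rim 4 mm high and 4 mm thick. The axes are the chest's.
- clamp_long (a joint): Clamp knob beyond the +x end of the long bay, a steel toe (5 mm thick, 19 to 24 mm above the chest top, 55 mm long from the axis) fixed below its grip. 0: open, toe away from the bay; grows clockwise seen from above; 1.9 rad: end stop (home, toe over the bay, 3 mm above a seated block). Stiff (0.06 N m), stays where left. Knobs are 75 mm apart, axis 33 mm past the bay's end.
- long_grip (a point): Centre of that knob's grip, on its axis, 40 mm above the chest top; the grip is an upright bar 46 mm long (above and along the toe), 12 mm thick, from 24 to 52 mm above the chest top. Seen from above, bar and toe point along the chest's -x at 1.9; at a smaller value v they are turned anticlockwise from there by 1.9 - v.
- reed_mid: The middle reed block: a loose wooden bar 76 (its x) by 26 (y) by 16 mm high with a brass reed plate on its top face, 50 g or so; origin at the centre of its underside, z up. Absent in some starts (at least two of the three are there). Either way round in its bay is right.
- bay_mid (a point): Centre of the floor of the middle bay, at the chest's top surface: a shallow bay 84 (chest x) by 34 mm (chest y) inside, bounded by a rim 4 mm high and 4 mm thick. The axes are the chest's.
- clamp_mid (a joint): Clamp knob beyond the +x end of the middle bay, a steel toe (5 mm thick, 19 to 24 mm above the chest top, 55 mm long from the axis) fixed below its grip. 0: open, toe away from the bay; grows clockwise seen from above; 1.9 rad: end stop (home, toe over the bay, 3 mm above a seated block). Stiff (0.06 N m), stays where left. Knobs are 75 mm apart, axis 33 mm past the bay's end.
- mid_grip (a point): Centre of that knob's grip, on its axis, 40 mm above the chest top; the grip is an upright bar 46 mm long (above and along the toe), 12 mm thick, from 24 to 52 mm above the chest top. Seen from above, bar and toe point along the chest's -x at 1.9; at a smaller value v they are turned anticlockwise from there by 1.9 - v.
- reed_short: The short reed block: a loose wooden bar 60 (its x) by 26 (y) by 16 mm high with a brass reed plate on its top face, 40 g or so; origin at the centre of its underside, z up. Absent in some starts (at least two of the three are there). Either way round in its bay is right.
- bay_short (a point): Centre of the floor of the short bay, at the chest's top surface: a shallow bay 68 (chest x) by 34 mm (chest y) inside, bounded by a rim 4 mm high and 4 mm thick. The axes are the chest's.
- clamp_short (a joint): Clamp knob beyond the +x end of the short bay, a steel toe (5 mm thick, 19 to 24 mm above the chest top, 55 mm long from the axis) fixed below its grip. 0: open, toe away from the bay; grows clockwise seen from above; 1.9 rad: end stop (home, toe over the bay, 3 mm above a seated block). Stiff (0.06 N m), stays where left. Knobs are 75 mm apart, axis 33 mm past the bay's end.
- short_grip (a point): Centre of that knob's grip, on its axis, 40 mm above the chest top; the grip is an upright bar 46 mm long (above and along the toe), 12 mm thick, from 24 to 52 mm above the chest top. Seen from above, bar and toe point along the chest's -x at 1.9; at a smaller value v they are turned anticlockwise from there by 1.9 - v.
- screwdriver: Bystander, loose: a screwdriver lying on the bench; leave it alone.
- brush: Bystander, loose: a brush lying on the bench; leave it alone.
- glue_jar: Bystander, loose: a glass jar 56 mm across, 70 mm high; leave it alone.
- brass_weight: Bystander, loose: a brass weight 44 mm across, 35 mm high; leave it alone.
- wax_cork: Bystander, loose: a cork block 60 by 35 by 30 mm; leave it alone.
Not all that is in view belongs to the job. Leave any blue, orange or red look-alike of the reed_short alone.

How it is judged (in metres and radians):
On the way, in this order (a step that is already met when the one before it is completed fails the run):
1. the dial's mark points at the round stud (wind shut) (horizontal distance between dial_mark and shut_aim below 0.004 m), for 0.2 s.
2. with the wind shut, every reed block present lies flat in its own bay (horizontal distance between reed_long and bay_long below 0.009 m and z of reed_long in the frame of bay_long below 0.0025 m and angle between each of reed_long, reed_mid, reed_short's own z axis and vertical below 0.06 rad and horizontal distance between reed_mid and bay_mid below 0.009 m and z of reed_mid in the frame of bay_mid below 0.0025 m and horizontal distance between reed_short and bay_short below 0.009 m and z of reed_short in the frame of bay_short below 0.0025 m and horizontal distance between dial_mark and shut_aim below 0.004 m), for 0.2 s.
3. with the wind shut and the blocks in their bays, all three clamps are at their end stops (all of step 2 and value of joint each of clamp_long, clamp_mid, clamp_short above 1.78 rad), for 0.2 s.
At the end, for the whole second after the job is handed in: The mark's end is within 4 mm of straight at the oblong stud; each present block lies flat in its own bay (centre within 9 mm, underside within 2.5 mm of the floor, tilt under 0.06 rad, plate up); all three clamps past 1.78 of 1.9 rad; all at rest (horizontal distance between reed_long and bay_long below 0.009 m and z of reed_long in the frame of bay_long below 0.0025 m and angle between each of reed_long, reed_mid, reed_short's own z axis and vertical below 0.06 rad and horizontal distance between reed_mid and bay_mid below 0.009 m and z of reed_mid in the frame of bay_mid below 0.0025 m and horizontal distance between reed_short and bay_short below 0.009 m and z of reed_short in the frame of bay_short below 0.0025 m and value of joint each of clamp_long, clamp_mid, clamp_short above 1.78 rad and horizontal distance between dial_mark and test_aim below 0.004 m and linear speed of each of reed_long, reed_mid, reed_short below 0.02 m/s and velocity of joint dial between -0.05 and 0.05 rad/s); the robot touches nothing.
It fails at once if the screwdriver is moved more than 5 cm (distance of screwdriver from where it was at the start of the episode above 0.05 m).
It fails at once if the brush is moved more than 5 cm (distance of brush from where it was at the start of the episode above 0.05 m).
It fails at once if the glue jar is moved more than 5 cm (distance of glue_jar from where it was at the start of the episode above 0.05 m).
It fails at once if the brass weight is moved more than 5 cm (distance of brass_weight from where it was at the start of the episode above 0.05 m).
It fails at once if the wax cork is moved more than 5 cm (distance of wax_cork from where it was at the start of the episode above 0.05 m).
Of reed_long, reed_mid, reed_short only 2 to 3 are there at a start; the rules pass over those that are not, and their reading is None.
At some moment in a run one of reed_long, reed_mid, reed_short may be knocked a few centimetres aside while the robot is not near it.
Once in a run the grip may slacken for a moment while it holds something.
It also fails if it takes over 210 s, if anything falls off the work surface, if the arm or the gripper's body presses on something with over 40 N, if the wrist force passes 120 N, or if a joint passes its speed limit or range.

## Robot

A 6-joint arm with a two-finger parallel gripper is mounted at the origin on the work surface. World frame = base frame: x ahead of the robot, y to its left, z up, the work surface at z = 0. Lengths are in m, angles in degrees, forces in N, time in s.
With the tool pointing down it reaches from about 0.3 to 0.75 m from the base axis. Payload 8.5 kg.
Tool frame: the origin (TCP) lies on the centre line of the jaws, within the pads' length; the fingertips stand 19 mm ahead of it and the grasp point (between the pads) is the TCP; z points along the fingers, x is the direction in which the jaws open and shut, and the axes are right-handed (so a half turn about z gives the same grasp; the last joint's range is limited). The gripper opens to 85 mm and grips with 20 to 120 N. Pads are 22 mm wide; open, the fingers measure 114 mm over their backs; the gripper's body (76 mm by 85 mm) begins 54 mm behind the grasp point. The pads swing forward as they close: fully open they stand 13 mm farther back than shut.
Start: joints at [-88.081, 21.807, 74.336, -0, 83.858, -12.336], TCP at [0.135, -0.533, 0.25] pointing down, gripper open.
Joint ranges: [-178.18, 178.18], [-50.72, 133.34], [12.68, 142.11], [-81.47, 261.47], [9.98, 163.14], [-165.26, 165.26]. Speed limits (degrees/s): [136.94, 136.94, 180, 180, 180, 180].

## Interface

Orientations are given as a 3x3 rotation matrix whose columns are the frame's x, y, z axes.
In Python, from rig import env, cams, order gives the robot as it stands.
- The arm moves only by the tool step_arm, never from a script. Its argument "steps" is a list of rows, each an object with "xyz": the shift along the tool's x, y, z normalised to -1 to 1, where 1 is 0.04 m, a list of three; "turn": the turn, a rotation vector about the tool's x, y, z normalised to -1 to 1, where 1 is 0.08 rad, a list of three; "gripper": the gripper command: -1 is shut, 1 is fully open, values between are in proportion. A call has 1 to 20 rows; each row shifts and turns the commanded pose from where the row before left it, along the tool's axes as they then stand; what a row does not reach is not made up. A row lasts 1/12 s, in which the tool goes at most 41.7 mm and 7.16 degrees, less where a joint would pass 70% of its speed; a pose out of reach is approached as far as the arm can. A call with a number of a shift or a turn outside -1 to 1 is refused whole. A call with a gripper value outside its range is refused whole. The fingers move at their own pace and stop on an object; "squeeze" is the grip in N (left out, the last holds). Time passes only in rows, so rows that do not move let the fingers close. It gives the time, the measured TCP pose, the force and the opening at its end, in the units of the state.
- env.observe(): the state, without advancing time (a new reading comes with each control period).
- cams.get_image(name): name is "scene" or "top" or "wrist"; returns (picture, depth): 480x640x3 uint8, red, green, blue; 480x640 float32, m along the optical axis (not along the pixel's ray), 0 where there is no reading.
- cams.camera_info(name): a dict with "fx", "fy", "cx", "cy" (pixels), "extrinsics" (4x4, takes a point from camera to world coordinates). Camera axes: x right, y down, z forward; pixel columns grow to the right and rows downward; lengths in m; the calibration is good to about 2 mm. A picture is of the moment at which its call begins: read the wrist's pose just before it. camera_info takes no time and is no camera call; for the wrist camera it gives the pose at the moment of the call.
- order.close_job(): hands the job in, once; it reports no verdict.
The state is a dict: "time_s": time; "q": joint angles; "qvel": joint speeds; "joint_efforts": joint torques, N m; "position": TCP position; "tool_rot": TCP orientation; "ft_force": force on the tool from outside, world axes, zero at the start; "wrist_torque": the same for the moment, N m; "grip_width": finger opening in m.
Only numpy, scipy, OpenCV 4.12 (cv2) and the standard library are available. Lean on these libraries where they do the work, as an engineer would, in place of code of your own. Each camera call takes 0.05 s, during which the arm holds its last target. There are 200 camera calls.

## Working session

There is one attempt and no reset: what is moved stays moved. The work goes in short steps, Python scripts to look and compute and a tool call to move; the robot and the scene stay as the last step left them, time stands still between calls to the robot, and variables do not carry over. Pictures are saved under pics/ and viewed, about 12 in all and at most 16, crops included, and the job is handed in when it is done.

Besides the shell and the picture viewer there is one more tool, called by a JSON object that holds its "op" and its "data". step_arm: Moves the arm, as the interface text tells. Scaled input: -1 to 1 covers 0.04 m each way for a shift and 0.08 rad each way for a turn. Its arguments: {"type":"object","properties":{"steps":{"type":"array"},"squeeze":{"type":"number"}},"required":["steps"]}

```bash
ls; mkdir -p pics
cat > h.py <<'E'
import numpy as np, cv2
from rig import env, cams, order
def ray(info,u,v,z):
    E=np.array(info["extrinsics"]);d=E[:3,:3]@np.array([(u-info["cx"])/info["fx"],(v-info["cy"])/info["fy"],1.])
    o=E[:3,3];return o+d*(z-o[2])/d[2]
def cloud(info,dep):
    E=np.array(info["extrinsics"]);v,u=np.mgrid[:dep.shape[0],:dep.shape[1]]
    P=np.stack([(u-info["cx"])/info["fx"]*dep,(v-info["cy"])/info["fy"]*dep,dep],-1)
    return P@E[:3,:3].T+E[:3,3]
def shot(name,fn):
    info=cams.camera_info(name);im,d=cams.get_image(name)
    cv2.imwrite('pics/'+fn+'.png',im[:,:,::-1]);np.savez('pics/'+fn+'.npz',im=im,d=d,E=info["extrinsics"],k=[info[a] for a in("fx","fy","cx","cy")])
    return info,im,d
def load(fn):
    z=np.load('pics/'+fn+'.npz');i=dict(zip(("fx","fy","cx","cy"),z['k']));i["extrinsics"]=z['E'];return i,z['im'],z['d']
E
python3 - <<'E'
from h import *
for n in("top","scene"):
    i,im,d=shot(n,n+'0');print(n,i["fx"],i["cx"],np.round(i["extrinsics"],3).tolist())
print(env.observe())
E
```

```text
pics
top 615.8159214940689 316.59928082956696 [[-0.029, -0.976, 0.214, 0.208], [-1.0, 0.028, -0.007, -0.039], [0.001, -0.214, -0.977, 1.658], [0.0, 0.0, 0.0, 1.0]]
scene 461.72496786572805 322.21162378024326 [[-0.344, 0.722, -0.601, 1.109], [0.939, 0.267, -0.216, 0.162], [0.005, -0.638, -0.77, 0.833], [0.0, 0.0, 0.0, 1.0]]
{'time_s': 0.1, 'q': array([-8.80820904e+01,  2.18379905e+01,  7.43767727e+01,  1.65062322e-03,
        8.38584753e+01, -1.23352426e+01]), 'qvel': array([ 0.01379754, -0.20620395, -0.22946548, -0.063248  ,  0.03877351,
        0.02872447]), 'joint_efforts': array([ 2.70552358e-03, -4.49223447e+01, -2.31660247e+01, -2.65325980e-04,
        3.62283841e-03,  7.68376616e-07]), 'position': array([ 0.13541562, -0.53284195,  0.24978686]), 'tool_rot': array([[ 2.46203603e-01, -9.69218131e-01, -1.41526224e-05],
       [-9.69217335e-01, -2.46203419e-01,  1.27849555e-03],
       [-1.24262550e-03, -3.01053245e-04, -9.99999183e-01]]), 'ft_force': array([-0.15133588, -0.31202246,  0.44014965]), 'wrist_torque': array([-0.00945238,  0.03304977,  0.01170102]), 'grip_width': 0.08521162231008872}
```

View pics/top0.png

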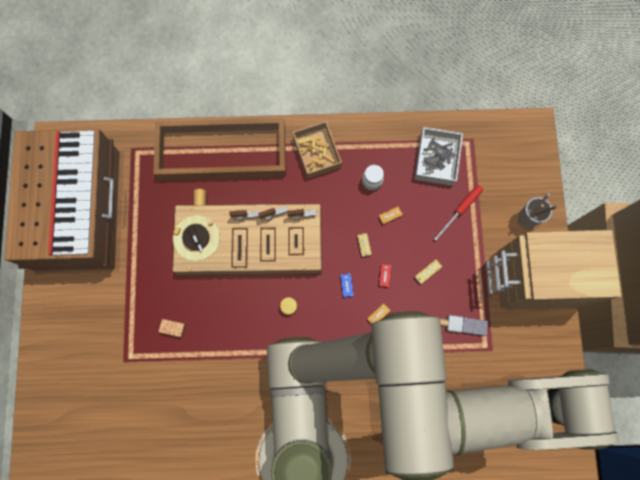

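View pics/scene0.png

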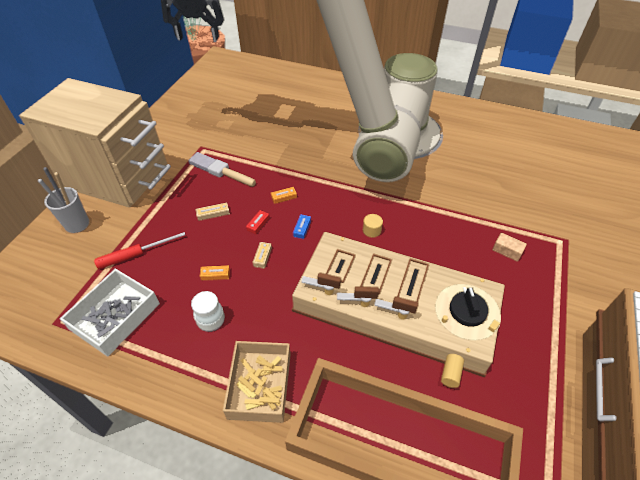

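Run:
```python
from h import *
i,im,d=load('scene0')
P=cloud(i,d)
# chest top plane: height 0.055-0.065
m=((P[...,2]>0.053)&(P[...,2]<0.067)&(P[...,0]>0.2)&(P[...,1]>-0.2)).astype(np.uint8)
n,l,s,c=cv2.connectedComponentsWithStats(m)
for k in range(1,n):
    if s[k,4]>1500:
        q=P[l==k][:,:2].astype(np.float32);r=cv2.minAreaRect(q);print('z~.06',s[k],r,P[l==k][:,2].mean())
# block-size pieces
for nm in('scene0','top0'):
    i,im,d=load(nm);P=cloud(i,d)
    hsv=cv2.cvtColor(im,cv2.COLOR_RGB2HSV)
    m=((hsv[...,0]>8)&(hsv[...,2]>120)&(hsv[...,0]<35)&(P[...,2]>0.008)&(P[...,2]<0.024)&(P[...,0]>.15)&(P[...,0]<.85)&(abs(P[...,1])<0.6)).astype(np.uint8)
    n,l,s,c=cv2.connectedComponentsWithStats(m)
    for k in range(1,n):
        if s[k,4]>60:
            v,u=np.nonzero(l==k);q=np.array([ray(i,a,b,.016)[:2] for a,b in zip(u,v)],np.float32)
            r=cv2.minAreaRect(q);print(nm,np.round(c[k]),s[k,4],np.round(r[0],3),np.round(r[1],3),round(r[2],1),im[l==k].mean(0).round())
i,im,d=load('scene0')
a=cv2.resize(im[170:300,180:380],(800,520),interpolation=cv2.INTER_CUBIC);cv2.imwrite('pics/c1.png',a[:,:,::-1])
```

```text
z~.06 [  293   232   212   132 12459] ((0.5761441588401794, 0.13514947891235352), (0.39168742299079895, 0.184137225151062), 88.79497528076172) 0.060904752908176193
scene0 [238. 176.] 243 [ 0.348 -0.346] [0.106 0.025] 80.2 [216. 187. 146.]
scene0 [284. 194.] 218 [ 0.368 -0.207] [0.036 0.062] 41.3 [226. 153.  70.]
scene0 [122. 201.] 69 [ 0.53  -0.571] [0.015 0.061] 5.7 [151. 126.  94.]
scene0 [212. 210.] 300 [ 0.48  -0.347] [0.037 0.075] 37.4 [218. 188. 137.]
scene0 [371. 231.] 71 [0.409 0.031] [0.022 0.041] 5.2 [155. 122.  69.]
scene0 [262. 254.] 256 [ 0.558 -0.18 ] [0.066 0.027] 10.2 [229. 198. 142.]
scene0 [507. 251.] 134 [0.362 0.334] [0.06  0.018] 76.7 [157. 120.  89.]
scene0 [214. 272.] 312 [ 0.639 -0.255] [0.033 0.061] 23.7 [231. 157.  73.]
scene0 [104. 297.] 348 [ 0.793 -0.414] [0.088 0.132] 77.5 [146. 146. 139.]
scene0 [136. 321.] 219 [ 0.796 -0.343] [0.012 0.111] 78.4 [138. 138. 132.]
scene0 [370. 333.] 674 [0.665 0.095] [0.315 0.011] 88.9 [150. 122.  90.]
scene0 [212. 325.] 94 [ 0.757 -0.198] [0.021 0.049] 40.3 [154. 154. 146.]
scene0 [262. 350.] 176 [ 0.771 -0.08 ] [0.009 0.091] 17.0 [145. 117.  85.]
scene0 [262. 368.] 250 [ 0.804 -0.068] [0.035 0.077] 18.5 [226. 189. 117.]
scene0 [474. 369.] 102 [0.668 0.307] [0.041 0.009] 89.5 [151. 122.  90.]
scene0 [370. 391.] 264 [0.777 0.139] [0.169 0.008] 89.4 [123.  88.  56.]
scene0 [275. 390.] 107 [ 0.832 -0.029] [0.036 0.02 ] 84.0 [229. 192. 119.]
scene0 [488. 432.] 116 [0.776 0.339] [0.076 0.007] 89.5 [122.  88.  56.]
top0 [325. 156.] 74 [ 0.815 -0.085] [0.056 0.03 ] 72.6 [188. 155.  97.]
top0 [313. 164.] 62 [ 0.797 -0.05 ] [0.035 0.043] 37.6 [183. 147.  93.]
top0 [390. 215.] 194 [ 0.636 -0.256] [0.027 0.06 ] 22.8 [204. 162. 103.]
top0 [364. 245.] 206 [ 0.555 -0.18 ] [0.062 0.027] 8.6 [202. 182. 128.]
top0 [428. 271.] 251 [ 0.476 -0.35 ] [0.026 0.077] 37.0 [209. 190. 135.]
top0 [378. 314.] 192 [ 0.364 -0.209] [0.025 0.06 ] 40.1 [208. 168. 109.]
```

View pics/c1.png

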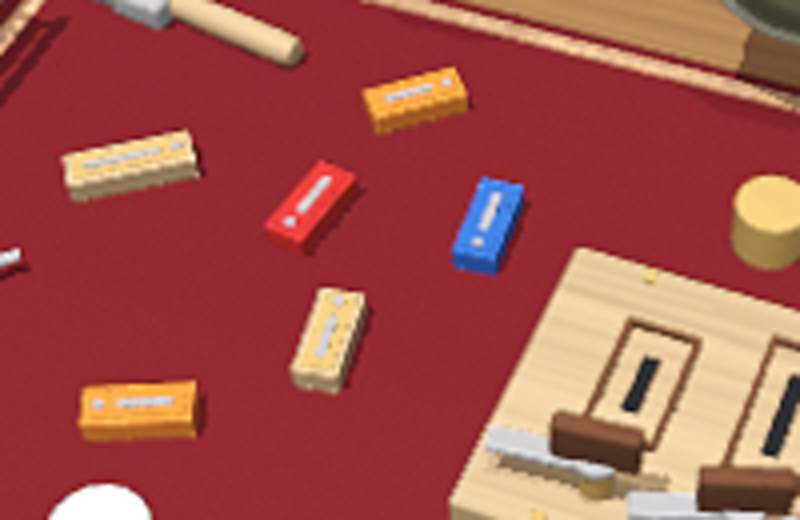

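```bash
cat >> h.py <<'E'
def plan(p=None,yaw=None,rows=None):
    "shift in tool units (1=40mm) to reach p, then turn about tool z (1=.08rad) to bring tool x to yaw (deg, mod 180)"
    s=env.observe();R=s['tool_rot'];t=s['position']
    cy=np.degrees(np.arctan2(R[1,0],R[0,0]))
    print('t',round(s['time_s'],2),'tcp',np.round(t,4),'yaw',round(cy,1),'q',np.round(s['q'],0),'w',round(s['grip_width'],4),'F',np.round(s['ft_force'],1),'tilt',np.round(R[:2,2],4))
    if p is not None:
        d=R.T@(np.array(p)-t)/.04;n=rows or int(np.ceil(max(abs(d)/.7).max() if 0 else np.linalg.norm(d)/.75));print(' total',np.round(d,3),'rows',n,'each',np.round(d/max(n,1),3))
    if yaw is not None:
        a=(yaw-cy+90)%180-90;print(' yaw change',round(a,1),'-> tool-z turn total',round(-np.radians(a)/.08,3))
E
python3 - <<'E'
from h import *
s=env.observe();E=np.array(cams.camera_info("wrist")["extrinsics"]);R=s['tool_rot']
print(np.round(R.T@(E[:3,3]-s['position']),3),np.round(R.T@E[:3,:3],3),cams.camera_info("wrist")["fx"])
plan((.50,.10,.40),0)
E
```

```text
[ 0.    -0.067 -0.124] [[ 1.     0.001 -0.002]
 [-0.001  0.964  0.265]
 [ 0.002 -0.265  0.964]] 399.70911917781785
t 0.1 tcp [ 0.1354 -0.5328  0.2498] yaw -75.7 q [-88.  22.  74.   0.  84. -12.] w 0.0852 F [-0.2 -0.3  0.4] tilt [-0.      0.0013]
 total [-13.095 -12.73   -3.735] rows 25 each [-0.524 -0.509 -0.149]
 yaw change 75.7 -> tool-z turn total -16.525
```

Run:
```python
from h import *
plan((.63,.135,.36),-90,30)
```

```text
t 0.1 tcp [ 0.1354 -0.5328  0.2498] yaw -75.7 q [-88.  22.  74.   0.  84. -12.] w 0.0852 F [-0.2 -0.3  0.4] tilt [-0.      0.0013]
 total [-13.141 -16.095  -2.734] rows 30 each [-0.438 -0.537 -0.091]
 yaw change -14.3 -> tool-z turn total 3.11
```

{"op": "step_arm", "data": {"steps": [{"xyz": [-0.3,-0.3,-0.8],"turn": [0,0,0],"gripper": 1},{"xyz": [-0.438,-0.54,-0.8],"turn": [0,0,0],"gripper": 1},{"xyz": [-0.438,-0.54,-0.8],"turn": [0,0,0],"gripper": 1},{"xyz": [-0.438,-0.54,-0.3],"turn": [0,0,0],"gripper": 1},{"xyz": [-0.438,-0.54,0],"turn": [0,0,0],"gripper": 1},{"xyz": [-0.438,-0.54,0],"turn": [0,0,0],"gripper": 1},{"xyz": [-0.438,-0.54,0],"turn": [0,0,0],"gripper": 1},{"xyz": [-0.438,-0.54,0],"turn": [0,0,0],"gripper": 1},{"xyz": [-0.438,-0.54,0],"turn": [0,0,0],"gripper": 1},{"xyz": [-0.438,-0.54,0],"turn": [0,0,0],"gripper": 1},{"xyz": [-0.438,-0.54,0],"turn": [0,0,0],"gripper": 1},{"xyz": [-0.438,-0.54,0],"turn": [0,0,0],"gripper": 1},{"xyz": [-0.438,-0.54,0],"turn": [0,0,0],"gripper": 1},{"xyz": [-0.438,-0.54,0],"turn": [0,0,0],"gripper": 1},{"xyz": [-0.438,-0.54,0],"turn": [0,0,0],"gripper": 1},{"xyz": [-0.438,-0.54,0],"turn": [0,0,0],"gripper": 1},{"xyz": [-0.438,-0.54,0],"turn": [0,0,0],"gripper": 1},{"xyz": [-0.438,-0.54,0],"turn": [0,0,0],"gripper": 1},{"xyz": [-0.438,-0.54,0],"turn": [0,0,0],"gripper": 1},{"xyz": [-0.438,-0.54,0],"turn": [0,0,0],"gripper": 1}]}}

```text
time_s: 1.77
position: [0.4599, -0.0942, 0.357]
tool_rot: [[0.246, -0.969, -0.001], [-0.969, -0.246, 0.0], [-0.0, 0.0, -1.0]]
ft_force: [-0.2, 0.2, -0.1]
grip_width: 0.0855
```

{"op": "step_arm", "data": {"steps": [{"xyz": [-0.438,-0.54,0],"turn": [0,0,0],"gripper": 1},{"xyz": [-0.438,-0.54,0],"turn": [0,0,0],"gripper": 1},{"xyz": [-0.438,-0.54,0],"turn": [0,0,0],"gripper": 1},{"xyz": [-0.438,-0.54,0],"turn": [0,0,0],"gripper": 1},{"xyz": [-0.438,-0.54,0],"turn": [0,0,0],"gripper": 1},{"xyz": [-0.438,-0.54,0],"turn": [0,0,0],"gripper": 1},{"xyz": [-0.438,-0.54,0],"turn": [0,0,0],"gripper": 1},{"xyz": [-0.438,-0.54,0],"turn": [0,0,0],"gripper": 1},{"xyz": [-0.438,-0.54,0],"turn": [0,0,0],"gripper": 1},{"xyz": [-0.438,-0.54,0],"turn": [0,0,0],"gripper": 1},{"xyz": [0,0,0],"turn": [0,0,0.78],"gripper": 1},{"xyz": [0,0,0],"turn": [0,0,0.78],"gripper": 1},{"xyz": [0,0,0],"turn": [0,0,0.78],"gripper": 1},{"xyz": [0,0,0],"turn": [0,0,0.78],"gripper": 1},{"xyz": [0,0,0],"turn": [0,0,0],"gripper": 1},{"xyz": [0,0,0],"turn": [0,0,0],"gripper": 1}]}}

```text
time_s: 3.1
position: [0.6255, 0.1275, 0.3569]
tool_rot: [[0.001, -1.0, -0.001], [-1.0, -0.001, 0.0], [-0.0, 0.001, -1.0]]
ft_force: [0.0, 0.6, 0.5]
grip_width: 0.0854
```

Run:
```python
from h import *
plan((.63,.135,.36),-90)
i,im,d=shot('wrist','w1')
P=cloud(i,d);m=(abs(P[...,2]-.0605)<.006)&(P[...,0]>.4);print('chesttop z',np.median(P[...,2][m]))
cv2.imwrite('pics/w1b.png',cv2.resize(im,(800,600),interpolation=cv2.INTER_CUBIC)[:,:,::-1])
```

```text
t 3.1 tcp [0.6255 0.1275 0.3569] yaw -89.9 q [  1.  29.  45.   0. 106.  91.] w 0.0854 F [0.  0.6 0.5] tilt [-0.0008  0.    ]
 total [-0.188 -0.112 -0.079] rows 1 each [-0.188 -0.112 -0.079]
 yaw change -0.1 -> tool-z turn total 0.014
chesttop z 0.06016462572753878
```

View pics/w1b.png

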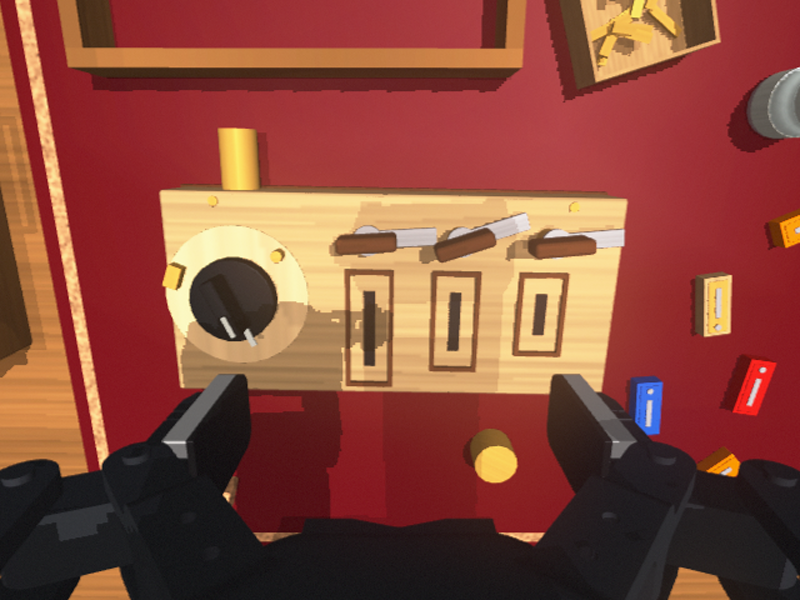

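```bash
cat >> h.py <<'E'
def comps(i,P,m,z,amin=30):
    n,l,s,c=cv2.connectedComponentsWithStats(m.astype(np.uint8));out=[]
    for k in range(1,n):
        if s[k,4]>=amin:
            v,u=np.nonzero(l==k);q=np.array([ray(i,a,b,z)[:2] for a,b in zip(u,v)],np.float32);r=cv2.minAreaRect(q)
            print(' px',np.round(c[k]),'n',s[k,4],'mean',np.round(q.mean(0),4),'rect',np.round(r[0],4),np.round(r[1],4),round(r[2],1));out.append((l==k,q,r))
    return out
E
python3 - <<'E'
from h import *
i,im,d=load('w1');P=cloud(i,d);hsv=cv2.cvtColor(im,cv2.COLOR_RGB2HSV)
X,Y,Z=P[...,0],P[...,1],P[...,2]
near=(X>.45)&(X<.72)&(Y>-.1)&(Y<.36)
print('chest');comps(i,P,near&(Z>.054)&(Z<.064)&(hsv[...,2]>60),.06,4000)
print('studs');comps(i,P,near&(Z>.067)&(Z<.077)&(hsv[...,0]>15)&(hsv[...,0]<32)&(hsv[...,1]>90),.073,15)
print('black disc');comps(i,P,near&(hsv[...,2]<60)&(Z<.115),.075,300)
print('white on bar');comps(i,P,near&(hsv[...,1]<40)&(hsv[...,2]>150)&(Y>.2),.106,8)
print('knob bars');comps(i,P,near&(Z>.106)&(Z<.118)&(Y<.2),.112,60)
print('rims');comps(i,P,near&(hsv[...,2]<140)&(hsv[...,1]>100)&(Z<.07)&(X<.64)&(Y<.2),.064,60)
E
```

```text
chest
 px [316. 233.] n 46099 mean [0.5799 0.1304] rect [0.5764 0.1359] [0.3911 0.1792] 89.1
studs
 px [221. 204.] n 84 mean [0.6157 0.2292] rect [0.6154 0.2293] [0.0093 0.0107] 42.9
 px [183. 206.] n 18 mean [0.6137 0.2687] rect [0.6138 0.2685] [0.001  0.0167] 4.9
 px [138. 221.] n 241 mean [0.5982 0.3173] rect [0.5981 0.3173] [0.0131 0.0213] 67.5
black disc
 px [178. 247.] n 1872 mean [0.5707 0.2774] rect [0.5688 0.2768] [0.0693 0.0478] 45.7
white on bar
 px [182. 262.] n 68 mean [0.5645 0.2631] rect [0.5645 0.2632] [0.0177 0.0039] 24.4
 px [199. 270.] n 61 mean [0.5561 0.2464] rect [0.5562 0.2465] [0.0141 0.0045] 24.8
knob bars
 px [372. 197.] n 637 mean [0.6304 0.0783] rect [0.6304 0.0784] [0.0126 0.0456] 17.6
 px [292. 196.] n 635 mean [0.6316 0.1527] rect [0.6316 0.1527] [0.0124 0.0452] 3.3
 px [452. 198.] n 639 mean [0.6292 0.0042] rect [0.6293 0.0043] [0.0126 0.0455] 5.1
rims
 px [300. 221.] n 195 mean [0.5963 0.1474] rect [0.5873 0.153 ] [0.0395 0.03  ] 88.5
 px [366. 227.] n 356 mean [0.5894 0.0772] rect [0.5731 0.0789] [0.0552 0.0418] 0.1
 px [443. 261.] n 129 mean [ 0.5516 -0.0084] rect [ 0.5544 -0.0091] [0.0306 0.0752] 62.8
 px [300. 271.] n 879 mean [0.5387 0.1491] rect [0.5375 0.1488] [0.0366 0.0902] 83.3
 px [431. 252.] n 260 mean [0.5622 0.0049] rect [0.5622 0.005 ] [0.0091 0.0356] 89.1
 px [278. 263.] n 164 mean [0.5491 0.1726] rect [0.5471 0.1727] [0.0044 0.0582] 88.5
 px [412. 262.] n 75 mean [0.5504 0.0253] rect [0.5505 0.0253] [0.0018 0.0499] 89.2
 px [362. 288.] n 271 mean [0.5193 0.0792] rect [0.5262 0.0795] [0.0334 0.0402] 1.1
 px [362. 275.] n 90 mean [0.5348 0.0797] rect [0.5349 0.0798] [0.012  0.0089] 1.6
 px [342. 316.] n 357 mean [0.4849 0.1007] rect [0.4844 0.0988] [0.0063 0.087 ] 0.1
```

Run:
```python
from h import *
plan((.578,.27,.22),-66,8)
```

```text
t 3.15 tcp [0.6255 0.1274 0.357 ] yaw -89.9 q [  1.  29.  45.  -0. 106.  91.] w 0.0856 F [-0.1  0.  -0.5] tilt [-0.0006 -0.    ]
 total [-3.566  1.182  3.425] rows 8 each [-0.446  0.148  0.428]
 yaw change 23.9 -> tool-z turn total -5.223
```

{"op": "step_arm", "data": {"steps": [{"xyz": [-0.446,0.148,0.428],"turn": [0,0,0],"gripper": 1},{"xyz": [-0.446,0.148,0.428],"turn": [0,0,0],"gripper": 1},{"xyz": [-0.446,0.148,0.428],"turn": [0,0,0],"gripper": 1},{"xyz": [-0.446,0.148,0.428],"turn": [0,0,0],"gripper": 1},{"xyz": [-0.446,0.148,0.428],"turn": [0,0,0],"gripper": 1},{"xyz": [-0.446,0.148,0.428],"turn": [0,0,0],"gripper": 1},{"xyz": [-0.446,0.148,0.428],"turn": [0,0,0],"gripper": 1},{"xyz": [-0.446,0.148,0.428],"turn": [0,0,0],"gripper": 1},{"xyz": [0,0,0],"turn": [0,0,-0.87],"gripper": 1},{"xyz": [0,0,0],"turn": [0,0,-0.87],"gripper": 1},{"xyz": [0,0,0],"turn": [0,0,-0.87],"gripper": 1},{"xyz": [0,0,0],"turn": [0,0,-0.87],"gripper": 1},{"xyz": [0,0,0],"turn": [0,0,-0.87],"gripper": 1},{"xyz": [0,0,0],"turn": [0,0,-0.87],"gripper": 1},{"xyz": [0,0,0],"turn": [0,0,0],"gripper": 1}]}}

```text
time_s: 4.4
position: [0.5783, 0.2701, 0.2202]
tool_rot: [[0.408, -0.913, -0.0], [-0.913, -0.408, -0.0], [-0.0, 0.0, -1.0]]
ft_force: [0.6, 0.3, 0.0]
grip_width: 0.0857
```

```bash
cat >> h.py <<'E'
def dial(fn):
    i,im,d=load(fn);P=cloud(i,d);hsv=cv2.cvtColor(im,cv2.COLOR_RGB2HSV);X,Y,Z=P[...,0],P[...,1],P[...,2]
    near=(np.hypot(X-.578,Y-.27)<.075)
    print('bar top');comps(i,P,near&(Z>.101)&(Z<.112),.106,100)
    print('studs');comps(i,P,near&(Z>.067)&(Z<.077)&(hsv[...,0]>15)&(hsv[...,0]<32)&(hsv[...,1]>80),.073,60)
    print('white');
    for r in comps(i,P,near&(hsv[...,1]<50)&(hsv[...,2]>130),.106,20):
        z=np.median(Z[r[0]]);print('   z',z.round(4),'xyz',np.round(P[r[0]].mean(0),4))
    print('disc');comps(i,P,near&(hsv[...,2]<70)&(Z<.085)&(Z>.06),.078,300)
E
python3 - <<'E'
from h import *
plan((.578,.27,.22),-66,8)
i,im,d=shot('wrist','w2');dial('w2')
E
```

```text
t 4.4 tcp [0.5783 0.2701 0.2202] yaw -65.9 q [14. 32. 62.  0. 86. 80.] w 0.0857 F [0.6 0.3 0. ] tilt [-0.0002 -0.    ]
 total [0.001 0.008 0.004] rows 8 each [0.    0.001 0.001]
 yaw change -0.1 -> tool-z turn total 0.022
bar top
 px [321. 240.] n 1463 mean [0.579 0.269] rect [0.5788 0.2689] [0.0494 0.0114] 24.2
studs
 px [265. 173.] n 538 mean [0.5977 0.3187] rect [0.5978 0.3185] [0.0117 0.0203] 67.9
 px [319. 179.] n 87 mean [0.609  0.2835] rect [0.6089 0.2827] [0.004  0.0291] 24.1
 px [394. 203.] n 183 mean [0.6155 0.2303] rect [0.6155 0.2304] [0.0105 0.0091] 70.4
white
 px [321. 265.] n 167 mean [0.5645 0.2623] rect [0.5647 0.2626] [0.0173 0.0038] 24.2
 px [321. 284.] n 76 mean [0.5524 0.2572] rect [0.5524 0.2574] [0.0068 0.0045] 24.2
   z 0.1067 xyz [0.5652 0.2626 0.1081]
   z 0.0797 xyz [0.5423 0.2525 0.0784]
disc
 px [295. 246.] n 1283 mean [0.5603 0.2801] rect [0.5605 0.2833] [0.0405 0.0276] 23.8
```

View pics/w2.png

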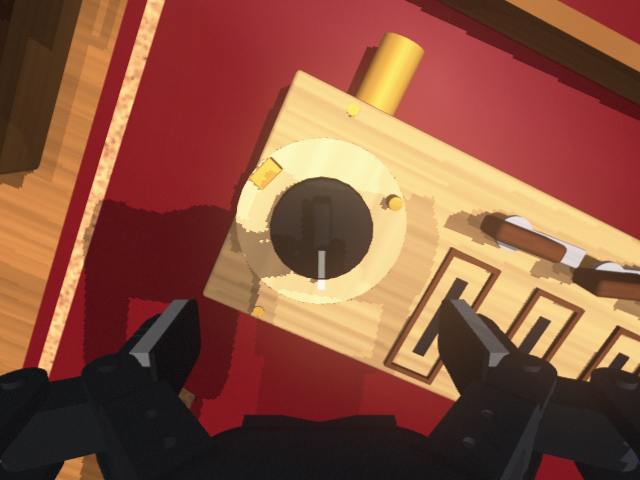

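{"op": "step_arm", "data": {"steps": [{"xyz": [0.04,0.01,0.7],"turn": [0,0,0],"gripper": 0.4},{"xyz": [0,0,0.8],"turn": [0,0,0],"gripper": 0.4},{"xyz": [0,0,0.8],"turn": [0,0,0],"gripper": 0.4},{"xyz": [0,0,0.6],"turn": [0,0,0],"gripper": 0.4},{"xyz": [0,0,0],"turn": [0,0,0],"gripper": 0.4},{"xyz": [0,0,0],"turn": [0,0,0],"gripper": -1},{"xyz": [0,0,0],"turn": [0,0,0],"gripper": -1},{"xyz": [0,0,0],"turn": [0,0,0],"gripper": -1},{"xyz": [0,0,0],"turn": [0,0,0],"gripper": -1},{"xyz": [0,0,0],"turn": [0,0,0],"gripper": -1},{"xyz": [0,0,0],"turn": [0,0,0],"gripper": -1},{"xyz": [0,0,0],"turn": [0,0,0],"gripper": -1}], "squeeze": 40}}

```text
time_s: 5.45
position: [0.5792, 0.2689, 0.1062]
tool_rot: [[0.405, -0.914, 0.003], [-0.914, -0.405, 0.001], [0.0, -0.003, -1.0]]
ft_force: [-1.1, 0.5, 6.9]
grip_width: 0.0107
```

{"op": "step_arm", "data": {"steps": [{"xyz": [0,0,0],"turn": [0,0,-0.6],"gripper": -1},{"xyz": [0,0,0],"turn": [0,0,-1],"gripper": -1},{"xyz": [0,0,0],"turn": [0,0,-1],"gripper": -1},{"xyz": [0,0,0],"turn": [0,0,-1],"gripper": -1},{"xyz": [0,0,0],"turn": [0,0,-1],"gripper": -1},{"xyz": [0,0,0],"turn": [0,0,-1],"gripper": -1},{"xyz": [0,0,0],"turn": [0,0,-1],"gripper": -1},{"xyz": [0,0,0],"turn": [0,0,-1],"gripper": -1},{"xyz": [0,0,0],"turn": [0,0,-1],"gripper": -1},{"xyz": [0,0,0],"turn": [0,0,-1],"gripper": -1},{"xyz": [0,0,0],"turn": [0,0,-1],"gripper": -1},{"xyz": [0,0,0],"turn": [0,0,-1],"gripper": -1},{"xyz": [0,0,0],"turn": [0,0,-1],"gripper": -1}]}}

```text
time_s: 6.53
position: [0.578, 0.2699, 0.1062]
tool_rot: [[0.99, -0.141, 0.0], [-0.141, -0.99, 0.002], [0.0, -0.003, -1.0]]
ft_force: [-6.3, 4.9, 9.2]
grip_width: 0.0111
```

Run:
```python
from h import *
plan((.5789,.269,.105),43.4,1)
```

```text
t 6.53 tcp [0.578  0.2699 0.1062] yaw -8.1 q [14. 38. 71.  0. 71. 22.] w 0.0111 F [-6.3  4.9  9.2] tilt [0.0005 0.0025]
 total [0.026 0.018 0.029] rows 1 each [0.026 0.018 0.029]
 yaw change 51.5 -> tool-z turn total -11.24
```

{"op": "step_arm", "data": {"steps": [{"xyz": [0,0,0],"turn": [0,0,-1],"gripper": -1},{"xyz": [0,0,0],"turn": [0,0,-1],"gripper": -1},{"xyz": [0,0,0],"turn": [0,0,-1],"gripper": -1},{"xyz": [0,0,0],"turn": [0,0,-1],"gripper": -1},{"xyz": [0,0,0],"turn": [0,0,-1],"gripper": -1},{"xyz": [0,0,0],"turn": [0,0,-1],"gripper": -1},{"xyz": [0,0,0],"turn": [0,0,-1],"gripper": -1},{"xyz": [0,0,0],"turn": [0,0,-1],"gripper": -1},{"xyz": [0,0,0],"turn": [0,0,-1],"gripper": -1},{"xyz": [0,0,0],"turn": [0,0,-1],"gripper": -1},{"xyz": [0,0,0],"turn": [0,0,-0.9],"gripper": -1},{"xyz": [0,0,0],"turn": [0,0,-0.4],"gripper": -1},{"xyz": [0,0,0],"turn": [0,0,0],"gripper": -1},{"xyz": [0,0,0],"turn": [0,0,0],"gripper": 0.3},{"xyz": [0,0,0],"turn": [0,0,0],"gripper": 0.3},{"xyz": [0,0,0],"turn": [0,0,0],"gripper": 0.3},{"xyz": [0,0,-0.7],"turn": [0,0,0],"gripper": 0.3},{"xyz": [0,0,-0.8],"turn": [0,0,0],"gripper": 1},{"xyz": [0,0,-0.8],"turn": [0,0,0],"gripper": 1},{"xyz": [0,0,-0.5],"turn": [0,0,0],"gripper": 1}]}}

```text
time_s: 8.2
position: [0.5794, 0.2686, 0.2198]
tool_rot: [[0.726, 0.687, 0.004], [0.687, -0.726, 0.001], [0.004, 0.002, -1.0]]
ft_force: [0.1, 0.7, 0.6]
grip_width: 0.085
```

Run:
```python
from h import *
plan()
i,im,d=shot('wrist','w3');dial('w3')
```

```text
t 8.2 tcp [0.5794 0.2686 0.2198] yaw 43.4 q [ 14.  32.  62.  -0.  86. -29.] w 0.085 F [0.1 0.7 0.6] tilt [0.0043 0.001 ]
bar top
 px [315. 236.] n 1469 mean [0.5765 0.2691] rect [0.5767 0.2687] [0.0113 0.0498] 43.6
studs
 px [386. 191.] n 528 mean [0.596  0.3187] rect [0.596  0.3186] [0.0122 0.0208] 69.0
 px [316. 296.] n 162 mean [0.6144 0.2301] rect [0.6146 0.23  ] [0.0095 0.0103] 43.3
white
 px [316. 267.] n 318 mean [0.5906 0.2547] rect [0.5907 0.2544] [0.0044 0.0273] 43.5
   z 0.106 xyz [0.5922 0.253  0.1008]
disc
```

View pics/w3.png

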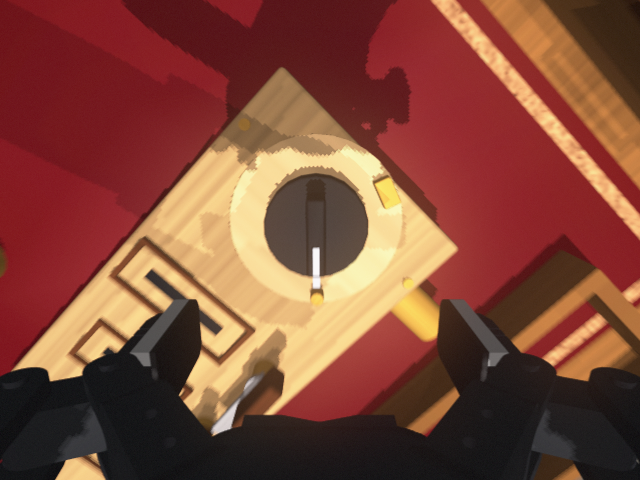

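Run:
```python
from h import *
plan((.556,-.18,.20),98.6,15)
```

```text
t 8.25 tcp [0.5803 0.2689 0.2231] yaw 43.4 q [ 14.  32.  62.  -0.  86. -29.] w 0.0851 F [ 0.7 -0.1  2.1] tilt [0.0097 0.0023]
 total [-8.159  7.731  0.546] rows 15 each [-0.544  0.515  0.036]
 yaw change 55.2 -> tool-z turn total -12.039
```

{"op": "step_arm", "data": {"steps": [{"xyz": [-0.54,0.51,0.036],"turn": [0,0,0],"gripper": 1},{"xyz": [-0.54,0.51,0.036],"turn": [0,0,0],"gripper": 1},{"xyz": [-0.54,0.51,0.036],"turn": [0,0,0],"gripper": 1},{"xyz": [-0.54,0.51,0.036],"turn": [0,0,0],"gripper": 1},{"xyz": [-0.54,0.51,0.036],"turn": [0,0,0],"gripper": 1},{"xyz": [-0.54,0.51,0.036],"turn": [0,0,0],"gripper": 1},{"xyz": [-0.54,0.51,0.036],"turn": [0,0,0],"gripper": 1},{"xyz": [-0.54,0.51,0.036],"turn": [0,0,0],"gripper": 1},{"xyz": [-0.54,0.51,0.036],"turn": [0,0,0],"gripper": 1},{"xyz": [-0.54,0.51,0.036],"turn": [0,0,0],"gripper": 1},{"xyz": [-0.54,0.51,0.036],"turn": [0,0,0],"gripper": 1},{"xyz": [-0.54,0.51,0.036],"turn": [0,0,0],"gripper": 1},{"xyz": [-0.54,0.51,0.036],"turn": [0,0,0],"gripper": 1},{"xyz": [-0.54,0.51,0.036],"turn": [0,0,0],"gripper": 1},{"xyz": [-0.54,0.51,0.036],"turn": [0,0,0],"gripper": 1}]}}

```text
time_s: 9.5
position: [0.5534, -0.1781, 0.1944]
tool_rot: [[0.727, 0.687, 0.0], [0.687, -0.727, -0.0], [-0.0, 0.0, -1.0]]
ft_force: [1.0, 0.8, 0.6]
grip_width: 0.0856
```

{"op": "step_arm", "data": {"steps": [{"xyz": [0,0,0],"turn": [0,0,-1],"gripper": 1},{"xyz": [0,0,0],"turn": [0,0,-1],"gripper": 1},{"xyz": [0,0,0],"turn": [0,0,-1],"gripper": 1},{"xyz": [0,0,0],"turn": [0,0,-1],"gripper": 1},{"xyz": [0,0,0],"turn": [0,0,-1],"gripper": 1},{"xyz": [0,0,0],"turn": [0,0,-1],"gripper": 1},{"xyz": [0,0,0],"turn": [0,0,-1],"gripper": 1},{"xyz": [0,0,0],"turn": [0,0,-1],"gripper": 1},{"xyz": [0,0,0],"turn": [0,0,-1],"gripper": 1},{"xyz": [0,0,0],"turn": [0,0,-1],"gripper": 1},{"xyz": [0,0,0],"turn": [0,0,-1],"gripper": 1},{"xyz": [0,0,0],"turn": [0,0,-1],"gripper": 1},{"xyz": [0,0,0],"turn": [0,0,0],"gripper": 1},{"xyz": [0,0,0],"turn": [0,0,0],"gripper": 1}]}}

```text
time_s: 10.67
position: [0.5536, -0.1765, 0.1945]
tool_rot: [[-0.144, 0.99, -0.0], [0.99, 0.144, -0.0], [0.0, -0.0, -1.0]]
ft_force: [0.7, 0.2, 0.0]
grip_width: 0.0854
```

```bash
cat >> h.py <<'E'
def blocks(fn,z0=.0,where=(.5,-.2),rad=.3):
    i,im,d=load(fn);P=cloud(i,d);hsv=cv2.cvtColor(im,cv2.COLOR_RGB2HSV);X,Y,Z=P[...,0],P[...,1],P[...,2]
    m=(np.hypot(X-where[0],Y-where[1])<rad)&(Z>z0+.011)&(Z<z0+.021)
    for r in comps(i,P,m,z0+.016,150): print('   z',np.median(Z[r[0]]).round(4),'rgb',np.median(im[r[0]],0))
E
python3 - <<'E'
from h import *
plan((.556,-.18,.2))
i,im,d=shot('wrist','w4');blocks('w4')
E
```

```text
t 10.67 tcp [ 0.5536 -0.1765  0.1945] yaw 98.3 q [ -29.   27.   75.   -0.   78. -128.] w 0.0854 F [0.7 0.2 0. ] tilt [-0.0001 -0.    ]
 total [-0.094  0.046 -0.138] rows 1 each [-0.094  0.046 -0.138]
 px [621.  40.] n 650 mean [0.3995 0.0119] rect [0.3984 0.0139] [0.0425 0.0204] 20.4
 px [92. 76.] n 4442 mean [ 0.4758 -0.3495] rect [ 0.4765 -0.3497] [0.0275 0.0769] 37.0
 px [406.  77.] n 3387 mean [ 0.4448 -0.1298] rect [ 0.4456 -0.1298] [0.0599 0.0267] 4.5
 px [257.  90.] n 3282 mean [ 0.4687 -0.2331] rect [ 0.4695 -0.2332] [0.0264 0.0598] 81.4
 px [468. 221.] n 858 mean [ 0.5404 -0.0614] rect [ 0.5428 -0.062 ] [0.0077 0.1252] 88.0
 px [312. 217.] n 2534 mean [ 0.5544 -0.1817] rect [ 0.5552 -0.1818] [0.0595 0.0255] 8.7
 px [ 31. 221.] n 728 mean [ 0.5884 -0.3966] rect [ 0.5903 -0.3983] [0.0065 0.0745] 47.2
 px [214. 297.] n 1713 mean [ 0.6314 -0.2513] rect [ 0.6351 -0.2572] [0.0274 0.0613] 23.4
 px [253. 392.] n 436 mean [ 0.7167 -0.2106] rect [ 0.721  -0.2112] [0.0551 0.0268] 86.1
   z 0.0162 rgb [97. 69. 32.]
   z 0.0161 rgb [254. 234. 112.]
   z 0.0165 rgb [ 46.  70. 142.]
   z 0.0163 rgb [254.  83.  78.]
   z 0.0158 rgb [120.  85.  58.]
   z 0.0165 rgb [250. 221. 107.]
   z 0.0147 rgb [222.  215.  214.5]
   z 0.0162 rgb [254. 211.  57.]
   z 0.0162 rgb [122. 114. 106.]
```

View pics/w4.png

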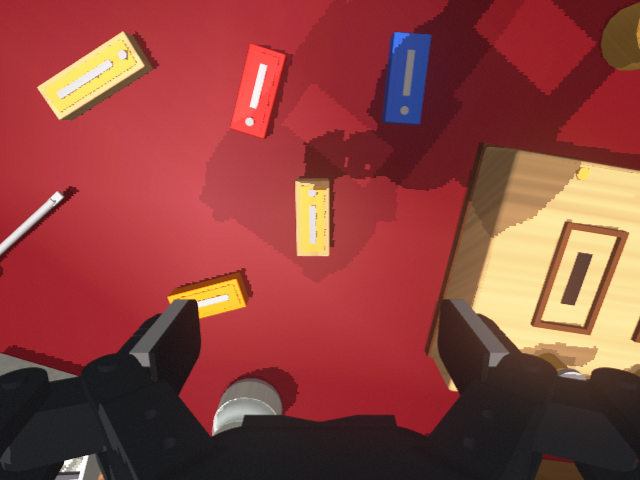

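Run:
```python
from h import *
plan((.5552,-.1818,.026),98.7,7)
```

```text
t 10.72 tcp [ 0.5536 -0.1765  0.1945] yaw 98.3 q [ -29.   27.   75.   -0.   78. -128.] w 0.0853 F [-1.1  0.1  0.2] tilt [-0.0001  0.    ]
 total [-0.137  0.02   4.212] rows 7 each [-0.02   0.003  0.602]
 yaw change 0.4 -> tool-z turn total -0.092
```

{"op": "step_arm", "data": {"steps": [{"xyz": [-0.137,0.02,0.5],"turn": [0,0,-0.09],"gripper": 0.3},{"xyz": [0,0,0.8],"turn": [0,0,0],"gripper": 0.3},{"xyz": [0,0,0.8],"turn": [0,0,0],"gripper": 0.3},{"xyz": [0,0,0.8],"turn": [0,0,0],"gripper": 0.3},{"xyz": [0,0,0.7],"turn": [0,0,0],"gripper": 0.3},{"xyz": [0,0,0.6],"turn": [0,0,0],"gripper": 0.3},{"xyz": [0,0,0],"turn": [0,0,0],"gripper": 0.3},{"xyz": [0,0,0],"turn": [0,0,0],"gripper": -1},{"xyz": [0,0,0],"turn": [0,0,0],"gripper": -1},{"xyz": [0,0,0],"turn": [0,0,0],"gripper": -1},{"xyz": [0,0,0],"turn": [0,0,0],"gripper": -1},{"xyz": [0,0,0],"turn": [0,0,0],"gripper": -1},{"xyz": [0,0,0],"turn": [0,0,0],"gripper": -1}], "squeeze": 40}}

```text
time_s: 11.8
position: [0.5562, -0.1822, 0.0286]
tool_rot: [[-0.154, 0.988, 0.003], [0.988, 0.154, -0.002], [-0.002, 0.003, -1.0]]
ft_force: [0.4, -0.4, 7.6]
grip_width: 0.0244
```

Run:
```python
from h import *
plan()
```

```text
t 11.8 tcp [ 0.5562 -0.1822  0.0286] yaw 98.8 q [ -30.   39.   85.   -0.   56. -129.] w 0.0244 F [ 0.4 -0.4  7.6] tilt [ 0.0033 -0.0019]
```

{"op": "step_arm", "data": {"steps": [{"xyz": [0,0,-0.3],"turn": [0,0,0],"gripper": -1},{"xyz": [0,0,-0.8],"turn": [0,0,0],"gripper": -1},{"xyz": [0,0,-0.8],"turn": [0,0,0],"gripper": -1},{"xyz": [0,0,-0.8],"turn": [0,0,0],"gripper": -1},{"xyz": [0,0,-0.8],"turn": [0,0,0],"gripper": -1},{"xyz": [0,0,-0.8],"turn": [0,0,0],"gripper": -1},{"xyz": [0,0,-0.6],"turn": [0,0,0],"gripper": -1},{"xyz": [0,0,0],"turn": [0,0,0],"gripper": -1}]}}

```text
time_s: 12.47
position: [0.5565, -0.1823, 0.229]
tool_rot: [[-0.154, 0.988, 0.009], [0.988, 0.154, -0.005], [-0.007, 0.008, -1.0]]
ft_force: [0.4, 0.4, -0.4]
grip_width: 0.0242
```

Run:
```python
from h import *
plan((.50,.005,.225),89.1,9)
```

```text
t 12.47 tcp [ 0.5565 -0.1823  0.229 ] yaw 98.8 q [ -30.   26.   71.   -0.   82. -129.] w 0.0242 F [ 0.4  0.4 -0.4] tilt [ 0.0094 -0.0054]
 total [ 4.844 -0.677  0.062] rows 9 each [ 0.538 -0.075  0.007]
 yaw change -9.7 -> tool-z turn total 2.126
```

{"op": "step_arm", "data": {"steps": [{"xyz": [0.538,-0.075,0],"turn": [0,0,0],"gripper": -1},{"xyz": [0.538,-0.075,0],"turn": [0,0,0],"gripper": -1},{"xyz": [0.538,-0.075,0],"turn": [0,0,0],"gripper": -1},{"xyz": [0.538,-0.075,0],"turn": [0,0,0],"gripper": -1},{"xyz": [0.538,-0.075,0],"turn": [0,0,0],"gripper": -1},{"xyz": [0.538,-0.075,0],"turn": [0,0,0],"gripper": -1},{"xyz": [0.538,-0.075,0],"turn": [0,0,0],"gripper": -1},{"xyz": [0.538,-0.075,0],"turn": [0,0,0],"gripper": -1},{"xyz": [0.538,-0.075,0],"turn": [0,0,0],"gripper": -1},{"xyz": [0,0,0],"turn": [0,0,0.7],"gripper": -1},{"xyz": [0,0,0],"turn": [0,0,0.7],"gripper": -1},{"xyz": [0,0,0],"turn": [0,0,0.7],"gripper": -1},{"xyz": [0,0,0],"turn": [0,0,0],"gripper": -1},{"xyz": [0,0,0],"turn": [0,0,0],"gripper": -1}]}}

```text
time_s: 13.63
position: [0.4986, 0.0056, 0.2227]
tool_rot: [[0.012, 1.0, 0.0], [1.0, -0.012, 0.0], [0.0, 0.0, -1.0]]
ft_force: [0.3, 0.2, -0.6]
grip_width: 0.0246
```

```bash
cat >> h.py <<'E'
def bays(fn):
    i,im,d=load(fn);P=cloud(i,d);hsv=cv2.cvtColor(im,cv2.COLOR_RGB2HSV);X,Y,Z=P[...,0],P[...,1],P[...,2]
    near=(X>.46)&(X<.7)&(Y>-.08)&(Y<.2)&(Z>.05)
    print('rims');comps(i,P,near&(hsv[...,2]<190)&(hsv[...,1]>110)&(Z<.07)&(X<.62),.064,300)
    print('slots');comps(i,P,near&(hsv[...,2]<80)&(hsv[...,1]<130)&(Z<.067)&(X<.62),.06,100)
    print('knobs');comps(i,P,near&(Z>.106)&(Z<.118)&(X>.59),.112,200)
E
python3 - <<'E'
from h import *
plan((.5623,.005,.0885),89.1,9)
i,im,d=shot('wrist','w5');bays('w5')
P=cloud(i,d);m=(P[...,2]>.15)&(P[...,2]<.24)&(cv2.cvtColor(im,cv2.COLOR_RGB2HSV)[...,2]>120);comps(i,P,m,.21,200)
E
```

```text
t 13.63 tcp [0.4986 0.0056 0.2227] yaw 89.3 q [ -13.   18.   85.    0.   77. -102.] w 0.0246 F [ 0.3  0.2 -0.6] tilt [0.0001 0.    ]
 total [0.004 1.593 3.356] rows 9 each [0.    0.177 0.373]
 yaw change -0.2 -> tool-z turn total 0.046
rims
 px [387. 205.] n 1784 mean [0.4859 0.0546] rect [0.4899 0.0689] [0.2554 0.0169] 89.3
 px [516. 278.] n 2555 mean [0.5439 0.154 ] rect [0.547 0.153] [0.0437 0.1102] 89.0
 px [422. 277.] n 1497 mean [0.5422 0.0833] rect [0.5538 0.0784] [0.0422 0.0927] 89.3
 px [513. 282.] n 1113 mean [0.5459 0.1521] rect [0.5466 0.152 ] [0.0103 0.0689] 88.8
slots
knobs
 px [319. 413.] n 696 mean [0.6219 0.0047] rect [0.6224 0.0024] [0.0117 0.0444] 4.1
 px [319. 303.] n 10493 mean [0.4947 0.0055] rect [0.4962 0.0056] [0.0262 0.0627] 89.3
```

View pics/w5.png

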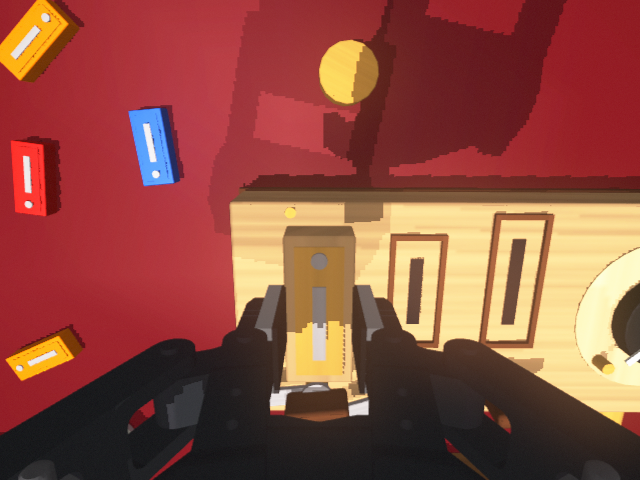

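{"op": "step_arm", "data": {"steps": [{"xyz": [0,0.4,0],"turn": [0,0,0],"gripper": -1},{"xyz": [-0.03,0.6,0],"turn": [0,0,0.03],"gripper": -1},{"xyz": [0,0.61,0.2],"turn": [0,0,0],"gripper": -1},{"xyz": [0,0,0.7],"turn": [0,0,0],"gripper": -1},{"xyz": [0,0,0.7],"turn": [0,0,0],"gripper": -1},{"xyz": [0,0,0.7],"turn": [0,0,0],"gripper": -1},{"xyz": [0,0,0.5],"turn": [0,0,0],"gripper": -1},{"xyz": [0,0,0.3],"turn": [0,0,0],"gripper": -1},{"xyz": [0,0,0.1],"turn": [0,0,0],"gripper": -1},{"xyz": [0,0,0.1],"turn": [0,0,0],"gripper": -1},{"xyz": [0,0,0.05],"turn": [0,0,0],"gripper": -1},{"xyz": [0,0,0],"turn": [0,0,0],"gripper": -1}]}}

```text
time_s: 14.68
position: [0.5634, 0.0033, 0.0891]
tool_rot: [[0.016, 1.0, 0.001], [1.0, -0.016, -0.0], [-0.0, 0.001, -1.0]]
ft_force: [1.0, 0.0, -0.3]
grip_width: 0.0241
```

Run:
```python
from h import *
plan((.563,.0045,.088),89.1,1)
```

```text
t 14.68 tcp [0.5634 0.0033 0.0891] yaw 89.1 q [ -12.   33.   85.   -0.   62. -101.] w 0.0241 F [ 1.   0.  -0.3] tilt [ 0.0008 -0.0002]
 total [ 0.029 -0.01   0.027] rows 1 each [ 0.029 -0.01   0.027]
 yaw change -0.0 -> tool-z turn total 0.0
```

{"op": "step_arm", "data": {"steps": [{"xyz": [0.03,0,0.04],"turn": [0,0,0],"gripper": -1},{"xyz": [0,0,0],"turn": [0,0,0],"gripper": -1},{"xyz": [0,0,0],"turn": [0,0,0],"gripper": -0.1},{"xyz": [0,0,0],"turn": [0,0,0],"gripper": -0.1},{"xyz": [0,0,0],"turn": [0,0,0],"gripper": -0.1},{"xyz": [0,0,-0.4],"turn": [0,0,0],"gripper": -0.1},{"xyz": [0,0,-0.8],"turn": [0,0,0],"gripper": -0.1},{"xyz": [0,0,-0.8],"turn": [0,0,0],"gripper": 1},{"xyz": [0,0,-0.8],"turn": [0,0,0],"gripper": 1},{"xyz": [0,0,-0.8],"turn": [0,0,0],"gripper": 1},{"xyz": [0,0,0],"turn": [0,0,0],"gripper": 1}]}}

```text
time_s: 15.6
position: [0.565, 0.0045, 0.2375]
tool_rot: [[0.016, 1.0, 0.011], [1.0, -0.016, -0.002], [-0.002, 0.011, -1.0]]
ft_force: [0.8, 0.7, 0.7]
grip_width: 0.0842
```

Run:
```python
from h import *
plan((.4765,-.3497,.2),37,15)
i,im,d=shot('wrist','w6');bays('w6');print('block');blocks('w6',.06,(.56,.005),.1)
cv2.imwrite('pics/w6c.png',im[:,:,::-1])
```

```text
t 15.6 tcp [0.565  0.0045 0.2375] yaw 89.1 q [ -12.   24.   74.    0.   82. -101.] w 0.0842 F [0.8 0.7 0.7] tilt [ 0.0111 -0.0021]
 total [-8.886 -2.085  0.931] rows 15 each [-0.592 -0.139  0.062]
 yaw change -52.1 -> tool-z turn total 11.367
rims
 px [422. 157.] n 20251 mean [0.5224 0.08  ] rect [0.5424 0.0882] [0.2118 0.1145] 89.1
 px [429. 276.] n 405 mean [0.6147 0.0909] rect [0.6141 0.0879] [0.0096 0.0412] 1.4
 px [330. 277.] n 429 mean [0.6146 0.0127] rect [0.6148 0.0137] [0.0119 0.0442] 8.7
 px [518. 276.] n 341 mean [0.6159 0.1615] rect [0.6154 0.1603] [0.046  0.0059] 89.1
slots
 px [521. 152.] n 220 mean [0.5196 0.1541] rect [0.5207 0.1543] [0.0086 0.0152] 89.1
 px [418. 170.] n 136 mean [0.5318 0.0791] rect [0.532  0.0791] [0.0086 0.0081] 89.1
knobs
 px [317. 319.] n 1157 mean [0.6258 0.0023] rect [0.6256 0.0022] [0.0141 0.0454] 4.9
 px [415. 322.] n 814 mean [0.6291 0.0693] rect [0.6289 0.0701] [0.0144 0.0329] 18.2
 px [533. 319.] n 1218 mean [0.6284 0.1503] rect [0.6283 0.1501] [0.0143 0.0474] 3.4
block
 px [318. 216.] n 2863 mean [0.5619 0.004 ] rect [0.5628 0.0042] [0.0256 0.0601] 88.4
   z 0.0764 rgb [243. 206. 104.]
```

View pics/w6c.png

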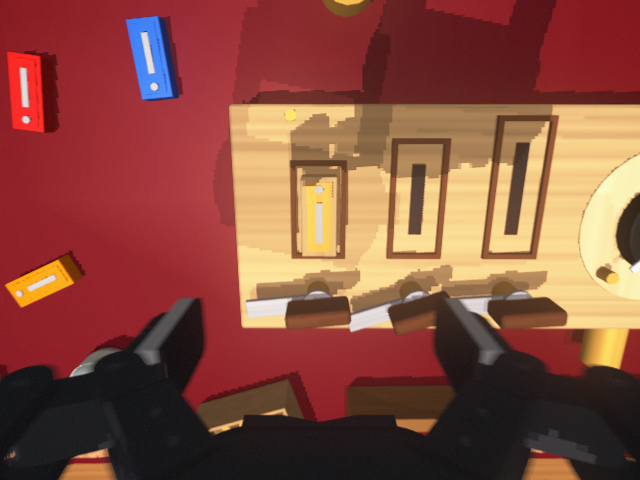

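{"op": "step_arm", "data": {"steps": [{"xyz": [-0.6,-0.14,0],"turn": [0,0,0],"gripper": 1},{"xyz": [-0.6,-0.14,0.05],"turn": [0,0,0],"gripper": 1},{"xyz": [-0.6,-0.14,0.05],"turn": [0,0,0],"gripper": 1},{"xyz": [-0.6,-0.14,0.05],"turn": [0,0,0],"gripper": 1},{"xyz": [-0.6,-0.14,0.05],"turn": [0,0,0],"gripper": 1},{"xyz": [-0.6,-0.14,0.05],"turn": [0,0,0],"gripper": 1},{"xyz": [-0.6,-0.14,0.05],"turn": [0,0,0],"gripper": 1},{"xyz": [-0.6,-0.14,0.05],"turn": [0,0,0],"gripper": 1},{"xyz": [-0.6,-0.14,0.05],"turn": [0,0,0],"gripper": 1},{"xyz": [-0.6,-0.14,0.05],"turn": [0,0,0],"gripper": 1},{"xyz": [-0.6,-0.14,0.05],"turn": [0,0,0],"gripper": 1},{"xyz": [-0.6,-0.14,0.05],"turn": [0,0,0],"gripper": 1},{"xyz": [-0.6,-0.14,0.05],"turn": [0,0,0],"gripper": 1},{"xyz": [-0.6,-0.14,0.05],"turn": [0,0,0],"gripper": 1},{"xyz": [-0.5,-0.13,0.05],"turn": [0,0,0],"gripper": 1}]}}

```text
time_s: 16.9
position: [0.4731, -0.3512, 0.2014]
tool_rot: [[0.017, 1.0, -0.001], [1.0, -0.017, 0.002], [0.002, -0.002, -1.0]]
ft_force: [0.8, -0.2, -0.3]
grip_width: 0.0853
```

{"op": "step_arm", "data": {"steps": [{"xyz": [0,0,0],"turn": [0,0,0.95],"gripper": 1},{"xyz": [0,0,0],"turn": [0,0,0.95],"gripper": 1},{"xyz": [0,0,0],"turn": [0,0,0.95],"gripper": 1},{"xyz": [0,0,0],"turn": [0,0,0.95],"gripper": 1},{"xyz": [0,0,0],"turn": [0,0,0.95],"gripper": 1},{"xyz": [0,0,0],"turn": [0,0,0.95],"gripper": 1},{"xyz": [0,0,0],"turn": [0,0,0.95],"gripper": 1},{"xyz": [0,0,0],"turn": [0,0,0.95],"gripper": 1},{"xyz": [0,0,0],"turn": [0,0,0.95],"gripper": 1},{"xyz": [0,0,0],"turn": [0,0,0.95],"gripper": 1},{"xyz": [0,0,0],"turn": [0,0,0.95],"gripper": 1},{"xyz": [0,0,0],"turn": [0,0,0.95],"gripper": 1},{"xyz": [0,0,0],"turn": [0,0,0],"gripper": 1}]}}

```text
time_s: 17.98
position: [0.4736, -0.3496, 0.2017]
tool_rot: [[0.802, 0.597, -0.001], [0.597, -0.802, 0.002], [-0.0, -0.002, -1.0]]
ft_force: [-0.3, -0.1, -0.2]
grip_width: 0.0855
```

Run:
```python
from h import *
i,im,d=shot('wrist','w7');blocks('w7',0,(.4765,-.35),.15)
plan((.4765,-.3497,.026),37,7)
```

```text
px [408.  87.] n 3180 mean [ 0.4684 -0.2337] rect [ 0.469 -0.234] [0.0268 0.0598] 81.3
 px [175. 126.] n 4412 mean [ 0.3464 -0.3592] rect [ 0.3458 -0.3649] [0.1339 0.0275] 87.6
 px [320. 217.] n 3069 mean [ 0.4748 -0.3498] rect [ 0.4755 -0.3508] [0.0259 0.0753] 36.7
 px [391. 334.] n 477 mean [ 0.5851 -0.3955] rect [ 0.5862 -0.3964] [0.0063 0.0653] 46.8
   z 0.0165 rgb [253.  80.  75.]
   z 0.0184 rgb [250. 225. 157.]
   z 0.0163 rgb [255. 246. 136.]
   z 0.0151 rgb [240. 232. 232.]
t 18.03 tcp [ 0.4737 -0.3497  0.2019] yaw 36.9 q [-48.  28.  73.   0.  80. -85.] w 0.0853 F [-1.2  0.2 -0.6] tilt [-0.0013  0.0015]
 total [0.056 0.052 4.397] rows 7 each [0.008 0.007 0.628]
 yaw change 0.1 -> tool-z turn total -0.017
```

{"op": "step_arm", "data": {"steps": [{"xyz": [0.03,0.045,0.6],"turn": [0,0,0],"gripper": 0.3},{"xyz": [0,0,0.8],"turn": [0,0,0],"gripper": 0.3},{"xyz": [0,0,0.8],"turn": [0,0,0],"gripper": 0.3},{"xyz": [0,0,0.8],"turn": [0,0,0],"gripper": 0.3},{"xyz": [0,0,0.8],"turn": [0,0,0],"gripper": 0.3},{"xyz": [0,0,0.6],"turn": [0,0,0],"gripper": 0.3},{"xyz": [0,0,0],"turn": [0,0,0],"gripper": 0.3},{"xyz": [0,0,0],"turn": [0,0,0],"gripper": -1},{"xyz": [0,0,0],"turn": [0,0,0],"gripper": -1},{"xyz": [0,0,0],"turn": [0,0,0],"gripper": -1},{"xyz": [0,0,0],"turn": [0,0,0],"gripper": -1},{"xyz": [0,0,0],"turn": [0,0,0],"gripper": -1},{"xyz": [0,0,0],"turn": [0,0,0],"gripper": -1}], "squeeze": 40}}

```text
time_s: 19.12
position: [0.4766, -0.3514, 0.029]
tool_rot: [[0.8, 0.6, 0.002], [0.6, -0.8, -0.003], [0.0, 0.004, -1.0]]
ft_force: [0.9, 0.8, 8.9]
grip_width: 0.0247
```

{"op": "step_arm", "data": {"steps": [{"xyz": [0,0,-0.3],"turn": [0,0,0],"gripper": -1},{"xyz": [0,0,-0.8],"turn": [0,0,0],"gripper": -1},{"xyz": [0,0,-0.8],"turn": [0,0,0],"gripper": -1},{"xyz": [0,0,-0.8],"turn": [0,0,0],"gripper": -1},{"xyz": [0,0,-0.8],"turn": [0,0,0],"gripper": -1},{"xyz": [0,0,-0.8],"turn": [0,0,0],"gripper": -1},{"xyz": [0,0,-0.5],"turn": [0,0,0],"gripper": -1},{"xyz": [0,0,0],"turn": [0,0,0],"gripper": -1}]}}

```text
time_s: 19.78
position: [0.4769, -0.3516, 0.2248]
tool_rot: [[0.8, 0.6, 0.007], [0.6, -0.8, -0.007], [0.001, 0.01, -1.0]]
ft_force: [-0.2, 0.3, 1.0]
grip_width: 0.0245
```

Run:
```python
from h import *
plan((.5555,.079,.225),89.1,15)
```

```text
t 19.78 tcp [ 0.4769 -0.3516  0.2248] yaw 36.9 q [-48.  27.  70.  -0.  82. -85.] w 0.0245 F [-0.2  0.3  1. ] tilt [ 0.0066 -0.0073]
 total [ 8.03  -7.435 -0.072] rows 15 each [ 0.535 -0.496 -0.005]
 yaw change 52.2 -> tool-z turn total -11.398
```

{"op": "step_arm", "data": {"steps": [{"xyz": [0.535,-0.496,0],"turn": [0,0,0],"gripper": -1},{"xyz": [0.535,-0.496,0],"turn": [0,0,0],"gripper": -1},{"xyz": [0.535,-0.496,0],"turn": [0,0,0],"gripper": -1},{"xyz": [0.535,-0.496,0],"turn": [0,0,0],"gripper": -1},{"xyz": [0.535,-0.496,0],"turn": [0,0,0],"gripper": -1},{"xyz": [0.535,-0.496,0],"turn": [0,0,0],"gripper": -1},{"xyz": [0.535,-0.496,0],"turn": [0,0,0],"gripper": -1},{"xyz": [0.535,-0.496,0],"turn": [0,0,0],"gripper": -1},{"xyz": [0.535,-0.496,0],"turn": [0,0,0],"gripper": -1},{"xyz": [0.535,-0.496,0],"turn": [0,0,0],"gripper": -1},{"xyz": [0.535,-0.496,0],"turn": [0,0,0],"gripper": -1},{"xyz": [0.535,-0.496,0],"turn": [0,0,0],"gripper": -1},{"xyz": [0.535,-0.496,0],"turn": [0,0,0],"gripper": -1},{"xyz": [0.535,-0.496,0],"turn": [0,0,0],"gripper": -1},{"xyz": [0.535,-0.496,0],"turn": [0,0,0],"gripper": -1}]}}

```text
time_s: 21.03
position: [0.5541, 0.0814, 0.2187]
tool_rot: [[0.8, 0.6, -0.001], [0.6, -0.8, -0.0], [-0.001, -0.0, -1.0]]
ft_force: [0.0, -0.8, -0.6]
grip_width: 0.0247
```

{"op": "step_arm", "data": {"steps": [{"xyz": [0,0,0],"turn": [0,0,-0.95],"gripper": -1},{"xyz": [0,0,0],"turn": [0,0,-0.95],"gripper": -1},{"xyz": [0,0,0],"turn": [0,0,-0.95],"gripper": -1},{"xyz": [0,0,0],"turn": [0,0,-0.95],"gripper": -1},{"xyz": [0,0,0],"turn": [0,0,-0.95],"gripper": -1},{"xyz": [0,0,0],"turn": [0,0,-0.95],"gripper": -1},{"xyz": [0,0,0],"turn": [0,0,-0.95],"gripper": -1},{"xyz": [0,0,0],"turn": [0,0,-0.95],"gripper": -1},{"xyz": [0,0,0],"turn": [0,0,-0.95],"gripper": -1},{"xyz": [0,0,0],"turn": [0,0,-0.95],"gripper": -1},{"xyz": [0,0,0],"turn": [0,0,-0.95],"gripper": -1},{"xyz": [0,0,0],"turn": [0,0,-0.95],"gripper": -1},{"xyz": [0,0,0],"turn": [0,0,0],"gripper": -1},{"xyz": [0,0,0],"turn": [0,0,0],"gripper": -1}]}}

```text
time_s: 22.2
position: [0.5542, 0.0799, 0.2188]
tool_rot: [[0.018, 1.0, -0.001], [1.0, -0.018, 0.0], [0.0, -0.001, -1.0]]
ft_force: [-0.4, 0.9, 0.2]
grip_width: 0.0246
```

Run:
```python
from h import *
plan((.556,.079,.0888),89.1,15)
i,im,d=shot('wrist','w8')
P=cloud(i,d);m=(P[...,2]>.19)&(P[...,2]<.235)&(cv2.cvtColor(im,cv2.COLOR_RGB2HSV)[...,2]>100);comps(i,P,m,.21,200)
print('short');blocks('w8',.06,(.56,.005),.1)
```

```text
t 22.2 tcp [0.5542 0.0799 0.2188] yaw 89.0 q [ -4.  24.  76.  -0.  80. -93.] w 0.0246 F [-0.4  0.9  0.2] tilt [-0.0006  0.    ]
 total [-0.022  0.047  3.249] rows 15 each [-0.001  0.003  0.217]
 yaw change 0.1 -> tool-z turn total -0.03
 px [318. 301.] n 12915 mean [0.5481 0.0798] rect [0.55 0.08] [0.0254 0.0757] 89.1
short
 px [210. 241.] n 3231 mean [0.5618 0.0048] rect [0.5627 0.0049] [0.0269 0.0599] 89.1
   z 0.0762 rgb [239. 204.  97.]
```

View pics/w8.png

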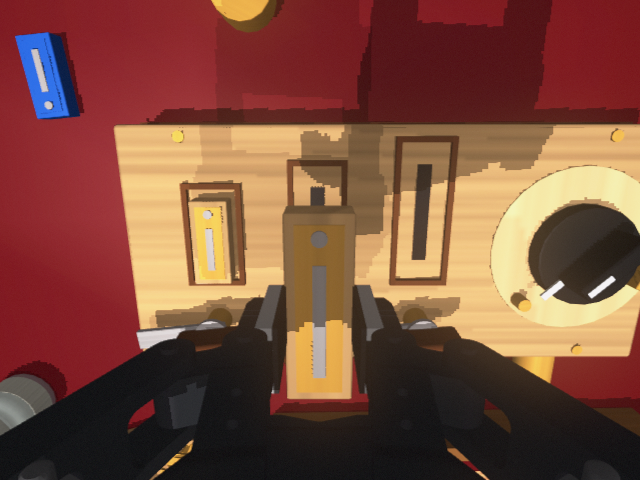

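{"op": "step_arm", "data": {"steps": [{"xyz": [-0.02,0.095,0.3],"turn": [0,0,0],"gripper": -1},{"xyz": [0,0,0.7],"turn": [0,0,0],"gripper": -1},{"xyz": [0,0,0.7],"turn": [0,0,0],"gripper": -1},{"xyz": [0,0,0.7],"turn": [0,0,0],"gripper": -1},{"xyz": [0,0,0.4],"turn": [0,0,0],"gripper": -1},{"xyz": [0,0,0.2],"turn": [0,0,0],"gripper": -1},{"xyz": [0,0,0.1],"turn": [0,0,0],"gripper": -1},{"xyz": [0,0,0.1],"turn": [0,0,0],"gripper": -1},{"xyz": [0,0,0.05],"turn": [0,0,0],"gripper": -1},{"xyz": [0,0,0],"turn": [0,0,0],"gripper": -1}]}}

```text
time_s: 23.08
position: [0.5585, 0.079, 0.0896]
tool_rot: [[0.016, 1.0, 0.001], [1.0, -0.016, -0.0], [-0.0, 0.001, -1.0]]
ft_force: [0.2, -0.8, 0.1]
grip_width: 0.0246
```

Run:
```python
from h import *
plan((.558,.079,.0888),89.1,1)
```

```text
t 23.08 tcp [0.5585 0.079  0.0896] yaw 89.1 q [ -4.  33.  85.   0.  62. -93.] w 0.0246 F [ 0.2 -0.8  0.1] tilt [ 0.0011 -0.0001]
 total [-0.001 -0.014  0.019] rows 1 each [-0.001 -0.014  0.019]
 yaw change 0.0 -> tool-z turn total -0.007
```

{"op": "step_arm", "data": {"steps": [{"xyz": [0,0,0.03],"turn": [0,0,0],"gripper": -1},{"xyz": [0,0,0],"turn": [0,0,0],"gripper": -1},{"xyz": [0,0,0],"turn": [0,0,0],"gripper": -0.1},{"xyz": [0,0,0],"turn": [0,0,0],"gripper": -0.1},{"xyz": [0,0,0],"turn": [0,0,0],"gripper": -0.1},{"xyz": [0,0,-0.4],"turn": [0,0,0],"gripper": -0.1},{"xyz": [0,0,-0.8],"turn": [0,0,0],"gripper": -0.1},{"xyz": [0,0,-0.8],"turn": [0,0,0],"gripper": 1},{"xyz": [0,0,-0.8],"turn": [0,0,0],"gripper": 1},{"xyz": [0,0,-0.8],"turn": [0,0,0],"gripper": 1},{"xyz": [0,0,-0.4],"turn": [0,0,0],"gripper": 1},{"xyz": [0,0.2,0],"turn": [0,0,0],"gripper": 1},{"xyz": [0,0.2,0],"turn": [0,0,0],"gripper": 1},{"xyz": [0,0,0],"turn": [0,0,0],"gripper": 1},{"xyz": [0,0,0],"turn": [0,0,0],"gripper": 1}]}}

```text
time_s: 24.33
position: [0.5742, 0.0787, 0.2459]
tool_rot: [[0.016, 1.0, -0.003], [1.0, -0.016, 0.0], [0.0, -0.003, -1.0]]
ft_force: [-0.0, -0.1, 0.4]
grip_width: 0.0855
```

Run:
```python
from h import *
plan()
i,im,d=shot('wrist','w9');bays('w9');print('blocks');blocks('w9',.06,(.56,.04),.1)
```

```text
t 24.33 tcp [0.5742 0.0787 0.2459] yaw 89.1 q [ -4.  25.  70.   0.  85. -93.] w 0.0855 F [-0.  -0.1  0.4] tilt [-0.0033  0.0003]
rims
 px [387. 149.] n 14294 mean [0.5235 0.1309] rect [0.5426 0.0707] [0.2557 0.1149] 89.1
 px [226. 194.] n 2507 mean [0.5554 0.0081] rect [0.5603 0.005 ] [0.0445 0.0773] 89.1
 px [337. 265.] n 489 mean [0.6137 0.0934] rect [0.6127 0.0889] [0.0122 0.0422] 1.2
 px [238. 267.] n 623 mean [0.6146 0.0129] rect [0.6152 0.007 ] [0.0125 0.0602] 6.2
 px [424. 266.] n 408 mean [0.6155 0.1633] rect [0.6151 0.1622] [0.0075 0.046 ] 0.3
slots
 px [416. 177.] n 1059 mean [0.5452 0.1541] rect [0.5474 0.154 ] [0.0097 0.0687] 88.9
knobs
 px [318. 306.] n 1096 mean [0.6273 0.0773] rect [0.6272 0.0771] [0.0135 0.0455] 17.8
 px [221. 305.] n 811 mean [0.6256 0.0093] rect [0.6254 0.0094] [0.0134 0.0339] 5.0
 px [417. 306.] n 896 mean [0.6285 0.1469] rect [0.6284 0.1507] [0.014  0.0441] 3.2
blocks
 px [319. 197.] n 3517 mean [0.5568 0.079 ] rect [0.5579 0.079 ] [0.0259 0.0756] 89.1
 px [219. 206.] n 2852 mean [0.5623 0.0047] rect [0.563  0.0048] [0.0269 0.0598] 89.1
   z 0.0764 rgb [214. 172.  83.]
   z 0.0763 rgb [228. 194.  93.]
```

View pics/w9.png

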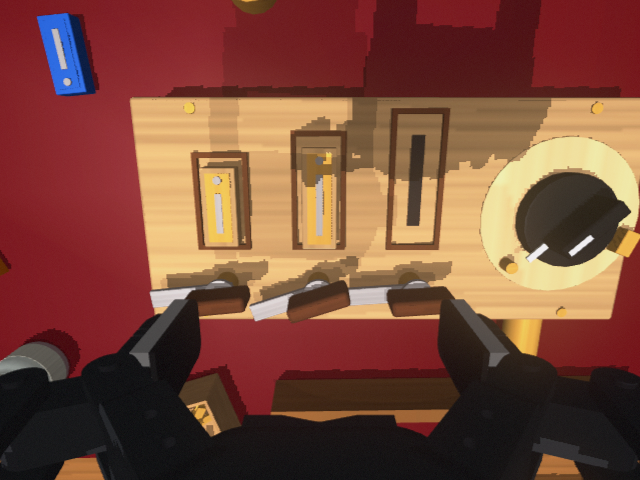

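Run:
```python
from h import *
plan((.630,.1517,.2),3.3,4)
```

```text
t 24.38 tcp [0.574  0.0788 0.2461] yaw 89.1 q [ -4.  25.  70.   0.  85. -93.] w 0.0854 F [-0.1 -0.3  0.3] tilt [-0.0032  0.0002]
 total [1.845 1.374 1.149] rows 4 each [0.461 0.344 0.287]
 yaw change -85.8 -> tool-z turn total 18.714
```

{"op": "step_arm", "data": {"steps": [{"xyz": [0.46,0.34,0.25],"turn": [0,0,0],"gripper": 1},{"xyz": [0.46,0.34,0.25],"turn": [0,0,0],"gripper": 1},{"xyz": [0.46,0.34,0.25],"turn": [0,0,0],"gripper": 1},{"xyz": [0.46,0.34,0.25],"turn": [0,0,0],"gripper": 1}]}}

```text
time_s: 24.72
position: [0.63, 0.1523, 0.2064]
tool_rot: [[0.016, 1.0, -0.002], [1.0, -0.016, -0.0], [-0.0, -0.002, -1.0]]
ft_force: [0.4, -0.4, -0.2]
grip_width: 0.0854
```

{"op": "step_arm", "data": {"steps": [{"xyz": [0,0,0],"turn": [0,0,0.98],"gripper": 1},{"xyz": [0,0,0],"turn": [0,0,0.98],"gripper": 1},{"xyz": [0,0,0],"turn": [0,0,0.98],"gripper": 1},{"xyz": [0,0,0],"turn": [0,0,0.98],"gripper": 1},{"xyz": [0,0,0],"turn": [0,0,0.98],"gripper": 1},{"xyz": [0,0,0],"turn": [0,0,0.98],"gripper": 1},{"xyz": [0,0,0],"turn": [0,0,0.98],"gripper": 1},{"xyz": [0,0,0],"turn": [0,0,0.98],"gripper": 1},{"xyz": [0,0,0],"turn": [0,0,0.98],"gripper": 1},{"xyz": [0,0,0],"turn": [0,0,0.98],"gripper": 1},{"xyz": [0,0,0],"turn": [0,0,0.98],"gripper": 1},{"xyz": [0,0,0],"turn": [0,0,0.98],"gripper": 1},{"xyz": [0,0,0],"turn": [0,0,0.98],"gripper": 1},{"xyz": [0,0,0],"turn": [0,0,0.98],"gripper": 1},{"xyz": [0,0,0],"turn": [0,0,0.98],"gripper": 1},{"xyz": [0,0,0],"turn": [0,0,0.98],"gripper": 1},{"xyz": [0,0,0],"turn": [0,0,0.98],"gripper": 1},{"xyz": [0,0,0],"turn": [0,0,0.98],"gripper": 1},{"xyz": [0,0,0],"turn": [0,0,0.98],"gripper": 1},{"xyz": [0,0,0],"turn": [0,0,0],"gripper": 1}]}}

```text
time_s: 26.38
position: [0.6294, 0.1515, 0.2069]
tool_rot: [[0.998, 0.062, -0.002], [0.062, -0.998, -0.0], [-0.002, -0.0, -1.0]]
ft_force: [-0.2, -0.1, 0.3]
grip_width: 0.0853
```

Run:
```python
from h import *
plan((.630,.1517,.107),3.3,4)
i,im,d=shot('wrist','w10');bays('w10')
```

```text
t 26.38 tcp [0.6294 0.1515 0.2069] yaw 3.6 q [ 3. 33. 61.  0. 85. -1.] w 0.0853 F [-0.2 -0.1  0.3] tilt [-0.0019 -0.0001]
 total [ 0.019 -0.004  2.496] rows 4 each [ 0.005 -0.001  0.624]
 yaw change -0.3 -> tool-z turn total 0.061
rims
 px [203. 187.] n 11208 mean [0.5504 0.1751] rect [0.5538 0.1263] [0.1482 0.1325] 90.0
 px [294. 299.] n 508 mean [0.6148 0.0985] rect [0.6145 0.0946] [0.0122 0.0353] 2.3
 px [219. 304.] n 2463 mean [0.5611 0.0906] rect [0.555  0.0799] [0.0449 0.0926] 89.8
 px [291. 393.] n 450 mean [0.6161 0.0199] rect [0.6158 0.0189] [0.0099 0.0404] 2.8
 px [229. 390.] n 1652 mean [0.5681 0.0194] rect [0.5659 0.0151] [0.0285 0.0695] 86.2
slots
 px [201. 218.] n 1284 mean [0.5476 0.1535] rect [0.5479 0.1536] [0.0094 0.0687] 89.3
knobs
 px [321. 245.] n 1569 mean [0.6304 0.1542] rect [0.6306 0.1537] [0.0115 0.0452] 3.3
 px [311. 359.] n 1296 mean [0.6292 0.0804] rect [0.6294 0.08  ] [0.0122 0.0473] 17.8
```

{"op": "step_arm", "data": {"steps": [{"xyz": [0.025,-0.01,0.4],"turn": [0,0,0.06],"gripper": 0.1},{"xyz": [0,0,0.6],"turn": [0,0,0],"gripper": 0.1},{"xyz": [0,0,0.7],"turn": [0,0,0],"gripper": 0.1},{"xyz": [0,0,0.6],"turn": [0,0,0],"gripper": 0.1},{"xyz": [0,0,0.2],"turn": [0,0,0],"gripper": 0.1},{"xyz": [0,0,0],"turn": [0,0,0],"gripper": 0.1},{"xyz": [0,0,0],"turn": [0,0,0],"gripper": -1},{"xyz": [0,0,0],"turn": [0,0,0],"gripper": -1},{"xyz": [0,0,0],"turn": [0,0,0],"gripper": -1},{"xyz": [0,0,0],"turn": [0,0,0],"gripper": -1},{"xyz": [0,0,0],"turn": [0,0,0],"gripper": -1},{"xyz": [0,0,0],"turn": [0,0,0],"gripper": -1}], "squeeze": 40}}

```text
time_s: 27.43
position: [0.6308, 0.152, 0.1098]
tool_rot: [[0.998, 0.061, 0.001], [0.061, -0.998, -0.0], [0.001, 0.0, -1.0]]
ft_force: [-5.8, -0.3, 6.8]
grip_width: 0.0111
```

{"op": "step_arm", "data": {"steps": [{"xyz": [0,0,0],"turn": [0,0,0.6],"gripper": -1},{"xyz": [0,0,0],"turn": [0,0,1],"gripper": -1},{"xyz": [0,0,0],"turn": [0,0,1],"gripper": -1},{"xyz": [0,0,0],"turn": [0,0,1],"gripper": -1},{"xyz": [0,0,0],"turn": [0,0,1],"gripper": -1},{"xyz": [0,0,0],"turn": [0,0,1],"gripper": -1},{"xyz": [0,0,0],"turn": [0,0,1],"gripper": -1},{"xyz": [0,0,0],"turn": [0,0,1],"gripper": -1},{"xyz": [0,0,0],"turn": [0,0,1],"gripper": -1},{"xyz": [0,0,0],"turn": [0,0,1],"gripper": -1},{"xyz": [0,0,0],"turn": [0,0,1],"gripper": -1},{"xyz": [0,0,0],"turn": [0,0,1],"gripper": -1},{"xyz": [0,0,0],"turn": [0,0,1],"gripper": -1},{"xyz": [0,0,0],"turn": [0,0,1],"gripper": -1},{"xyz": [0,0,0],"turn": [0,0,1],"gripper": -1},{"xyz": [0,0,0],"turn": [0,0,1],"gripper": -1},{"xyz": [0,0,0],"turn": [0,0,1],"gripper": -1},{"xyz": [0,0,0],"turn": [0,0,1],"gripper": -1},{"xyz": [0,0,0],"turn": [0,0,1],"gripper": -1},{"xyz": [0,0,0],"turn": [0,0,0.5],"gripper": -1}]}}

```text
time_s: 29.1
position: [0.6304, 0.1522, 0.1097]
tool_rot: [[0.1, -0.995, 0.0], [-0.995, -0.1, 0.0], [0.0, -0.0, -1.0]]
ft_force: [-6.1, -0.1, 7.7]
grip_width: 0.0112
```

Run:
```python
from h import *
plan(None,-91);print(env.observe()['wrist_torque'])
```

```text
t 29.1 tcp [0.6304 0.1522 0.1097] yaw -84.3 q [ 3. 38. 69.  0. 73. 87.] w 0.0112 F [-6.1 -0.1  7.7] tilt [0.0004 0.    ]
 yaw change -6.7 -> tool-z turn total 1.466
[-0.08338083  1.07458568  0.05137091]
```

{"op": "step_arm", "data": {"steps": [{"xyz": [0,0,0],"turn": [0,0,1],"gripper": -1},{"xyz": [0,0,0],"turn": [0,0,0.6],"gripper": -1},{"xyz": [0,0,0],"turn": [0,0,0.6],"gripper": -1},{"xyz": [0,0,0],"turn": [0,0,0],"gripper": -1}]}}

```text
time_s: 29.43
position: [0.6304, 0.1522, 0.1098]
tool_rot: [[-0.072, -0.997, 0.001], [-0.997, 0.072, -0.0], [0.0, -0.001, -1.0]]
ft_force: [-6.5, -0.1, 8.2]
grip_width: 0.0111
```

Run:
```python
from h import *
plan(None,-91);print(env.observe()['wrist_torque'])
```

```text
t 29.43 tcp [0.6304 0.1522 0.1098] yaw -94.1 q [ 3. 38. 69. -0. 73. 97.] w 0.0111 F [-6.5 -0.1  8.2] tilt [ 0.0006 -0.0005]
 yaw change 3.1 -> tool-z turn total -0.686
[-0.06815866  1.1029588   1.1441587 ]
```

{"op": "step_arm", "data": {"steps": [{"xyz": [0,0,0],"turn": [0,0,-0.6],"gripper": -1},{"xyz": [0,0,0],"turn": [0,0,0],"gripper": 0.1},{"xyz": [0,0,0],"turn": [0,0,0],"gripper": 0.1},{"xyz": [0,0,0],"turn": [0,0,0],"gripper": 0.1},{"xyz": [0,0,-0.5],"turn": [0,0,0],"gripper": 0.1},{"xyz": [0,0,-0.8],"turn": [0,0,0],"gripper": 1},{"xyz": [0,0,-0.8],"turn": [0,0,0],"gripper": 1},{"xyz": [0,0,-0.3],"turn": [0,0,0],"gripper": 1},{"xyz": [0.625,0,0],"turn": [0,0,0],"gripper": 1},{"xyz": [0.625,0,0],"turn": [0,0,0],"gripper": 1},{"xyz": [0.625,0,0],"turn": [0,0,0],"gripper": 1},{"xyz": [0,0,0],"turn": [0,0,0],"gripper": 1}]}}

```text
time_s: 30.43
position: [0.6292, 0.0731, 0.204]
tool_rot: [[-0.029, -1.0, 0.0], [-1.0, 0.029, -0.001], [0.001, -0.0, -1.0]]
ft_force: [0.3, -0.2, 0.2]
grip_width: 0.0855
```

Run:
```python
from h import *
plan((.6293,.077,.2),17.7,1)
i,im,d=shot('wrist','w11');bays('w11')
```

```text
t 30.43 tcp [0.6292 0.0731 0.204 ] yaw -91.7 q [-4. 32. 64. -0. 83. 88.] w 0.0855 F [ 0.3 -0.2  0.2] tilt [ 0.0004 -0.0012]
 total [-0.098  0.001  0.1  ] rows 1 each [-0.098  0.001  0.1  ]
 yaw change -70.6 -> tool-z turn total 15.407
rims
 px [384. 247.] n 312 mean [0.6163 0.0286] rect [0.6153 0.0256] [0.0241 0.0135] 78.2
 px [265. 330.] n 15124 mean [0.5537 0.115 ] rect [0.5554 0.108 ] [0.1462 0.1314] 89.1
 px [162. 291.] n 1185 mean [0.5875 0.1859] rect [0.5883 0.1875] [0.0295 0.0352] 24.6
 px [406. 308.] n 2336 mean [0.5695 0.0118] rect [0.5622 0.005 ] [0.0444 0.078 ] 89.7
slots
 px [214. 343.] n 899 mean [0.543  0.1541] rect [0.5472 0.1544] [0.0099 0.0698] 89.1
knobs
 px [181. 249.] n 1736 mean [0.6324 0.1509] rect [0.6318 0.1507] [0.0131 0.0455] 89.0
 px [311. 249.] n 1676 mean [0.6309 0.0773] rect [0.631  0.0775] [0.0129 0.0453] 18.0
 px [442. 247.] n 1714 mean [0.6297 0.0037] rect [0.6298 0.004 ] [0.013  0.0456] 5.0
```

{"op": "step_arm", "data": {"steps": [{"xyz": [-0.1,0,0],"turn": [0,0,-0.6],"gripper": 1},{"xyz": [0,0,0],"turn": [0,0,-1],"gripper": 1},{"xyz": [0,0,0],"turn": [0,0,-1],"gripper": 1},{"xyz": [0,0,0],"turn": [0,0,-1],"gripper": 1},{"xyz": [0,0,0],"turn": [0,0,-1],"gripper": 1},{"xyz": [0,0,0],"turn": [0,0,-1],"gripper": 1},{"xyz": [0,0,0],"turn": [0,0,-1],"gripper": 1},{"xyz": [0,0,0],"turn": [0,0,-1],"gripper": 1},{"xyz": [0,0,0],"turn": [0,0,-1],"gripper": 1},{"xyz": [0,0,0],"turn": [0,0,-1],"gripper": 1},{"xyz": [0,0,0],"turn": [0,0,-1],"gripper": 1},{"xyz": [0,0,0],"turn": [0,0,-1],"gripper": 1},{"xyz": [0,0,0],"turn": [0,0,-1],"gripper": 1},{"xyz": [0,0,0],"turn": [0,0,-1],"gripper": 1},{"xyz": [0,0,0],"turn": [0,0,-1],"gripper": 1},{"xyz": [0,0,0],"turn": [0,0,-1],"gripper": 1},{"xyz": [0,0,0],"turn": [0,0,-1],"gripper": 1},{"xyz": [0,0,0],"turn": [0,0,-1],"gripper": 1},{"xyz": [0,0,0],"turn": [0,0,-1],"gripper": 1},{"xyz": [0,0,0],"turn": [0,0,-1],"gripper": 1}]}}

```text
time_s: 32.15
position: [0.6291, 0.0819, 0.2039]
tool_rot: [[1.0, -0.023, 0.0], [-0.023, -1.0, 0.0], [0.0, -0.0, -1.0]]
ft_force: [0.9, -0.3, -0.3]
grip_width: 0.0854
```

{"op": "step_arm", "data": {"steps": [{"xyz": [0,0,0],"turn": [0,0,-1],"gripper": 1},{"xyz": [0,0,0],"turn": [0,0,-1],"gripper": 1},{"xyz": [0,0,0],"turn": [0,0,-1],"gripper": 0.1},{"xyz": [0,0,0],"turn": [0,0,-1],"gripper": 0.1},{"xyz": [0,0,0],"turn": [0,0,-0.3],"gripper": 0.1},{"xyz": [0,0,0],"turn": [0,0,0],"gripper": 0.1}]}}

```text
time_s: 32.65
position: [0.6291, 0.0817, 0.2039]
tool_rot: [[0.95, 0.311, 0.0], [0.311, -0.95, 0.0], [0.0, -0.0, -1.0]]
ft_force: [0.1, -0.8, 0.1]
grip_width: 0.0469
```

Run:
```python
from h import *
plan((.6293,.077,.107),17.8,4)
```

```text
t 32.65 tcp [0.6291 0.0817 0.2039] yaw 18.1 q [ -3.  32.  64.   0.  83. -21.] w 0.0469 F [ 0.1 -0.8  0.1] tilt [0.0001 0.0002]
 total [-0.032  0.113  2.421] rows 4 each [-0.008  0.028  0.605]
 yaw change -0.3 -> tool-z turn total 0.069
```

{"op": "step_arm", "data": {"steps": [{"xyz": [-0.03,0.113,0.3],"turn": [0,0,0.05],"gripper": 0.1},{"xyz": [0,0,0.6],"turn": [0,0,0],"gripper": 0.1},{"xyz": [0,0,0.7],"turn": [0,0,0],"gripper": 0.1},{"xyz": [0,0,0.6],"turn": [0,0,0],"gripper": 0.1},{"xyz": [0,0,0.2],"turn": [0,0,0],"gripper": 0.1},{"xyz": [0,0,0],"turn": [0,0,0],"gripper": 0.1},{"xyz": [0,0,0],"turn": [0,0,0],"gripper": -1},{"xyz": [0,0,0],"turn": [0,0,0],"gripper": -1},{"xyz": [0,0,0],"turn": [0,0,0],"gripper": -1},{"xyz": [0,0,0],"turn": [0,0,0],"gripper": -1},{"xyz": [0,0,0],"turn": [0,0,0],"gripper": -1},{"xyz": [0,0,0],"turn": [0,0,0],"gripper": -1}], "squeeze": 40}}

```text
time_s: 33.65
position: [0.6297, 0.0762, 0.1097]
tool_rot: [[0.952, 0.307, 0.002], [0.307, -0.952, -0.0], [0.002, 0.001, -1.0]]
ft_force: [-2.0, -0.7, 6.1]
grip_width: 0.0111
```

{"op": "step_arm", "data": {"steps": [{"xyz": [0,0,0],"turn": [0,0,0.6],"gripper": -1},{"xyz": [0,0,0],"turn": [0,0,1],"gripper": -1},{"xyz": [0,0,0],"turn": [0,0,1],"gripper": -1},{"xyz": [0,0,0],"turn": [0,0,1],"gripper": -1},{"xyz": [0,0,0],"turn": [0,0,1],"gripper": -1},{"xyz": [0,0,0],"turn": [0,0,1],"gripper": -1},{"xyz": [0,0,0],"turn": [0,0,1],"gripper": -1},{"xyz": [0,0,0],"turn": [0,0,1],"gripper": -1},{"xyz": [0,0,0],"turn": [0,0,1],"gripper": -1},{"xyz": [0,0,0],"turn": [0,0,1],"gripper": -1},{"xyz": [0,0,0],"turn": [0,0,1],"gripper": -1},{"xyz": [0,0,0],"turn": [0,0,1],"gripper": -1},{"xyz": [0,0,0],"turn": [0,0,1],"gripper": -1},{"xyz": [0,0,0],"turn": [0,0,1],"gripper": -1},{"xyz": [0,0,0],"turn": [0,0,1],"gripper": -1},{"xyz": [0,0,0],"turn": [0,0,1],"gripper": -1},{"xyz": [0,0,0],"turn": [0,0,1],"gripper": -1},{"xyz": [0,0,0],"turn": [0,0,1],"gripper": -1},{"xyz": [0,0,0],"turn": [0,0,1],"gripper": -1},{"xyz": [0,0,0],"turn": [0,0,1],"gripper": -1}]}}

```text
time_s: 35.32
position: [0.6284, 0.0768, 0.1097]
tool_rot: [[0.307, -0.952, -0.001], [-0.952, -0.307, 0.0], [-0.001, 0.001, -1.0]]
ft_force: [-8.0, 1.1, 10.2]
grip_width: 0.0113
```

Run:
```python
from h import *
plan(None,-91);print(env.observe()['wrist_torque'])
```

```text
t 35.32 tcp [0.6284 0.0768 0.1097] yaw -72.1 q [-4. 37. 72.  0. 71. 68.] w 0.0113 F [-8.   1.1 10.2] tilt [-0.0009  0.0005]
 yaw change -18.9 -> tool-z turn total 4.113
[0.2621225  1.44318534 0.05144916]
```

{"op": "step_arm", "data": {"steps": [{"xyz": [0,0,0],"turn": [0,0,1],"gripper": -1},{"xyz": [0,0,0],"turn": [0,0,1],"gripper": -1},{"xyz": [0,0,0],"turn": [0,0,1],"gripper": -1},{"xyz": [0,0,0],"turn": [0,0,1],"gripper": -1},{"xyz": [0,0,0],"turn": [0,0,0.7],"gripper": -1},{"xyz": [0,0,0],"turn": [0,0,0],"gripper": -1}]}}

```text
time_s: 35.82
position: [0.6284, 0.0772, 0.1097]
tool_rot: [[-0.061, -0.998, -0.001], [-0.998, 0.061, 0.001], [-0.0, 0.001, -1.0]]
ft_force: [-8.9, 2.7, 9.2]
grip_width: 0.011
```

Run:
```python
from h import *
plan(None,-91);print(env.observe()['wrist_torque'])
```

```text
t 35.82 tcp [0.6284 0.0772 0.1097] yaw -93.5 q [-4. 37. 72.  0. 71. 90.] w 0.011 F [-8.9  2.7  9.2] tilt [-0.0009  0.0005]
 yaw change 2.5 -> tool-z turn total -0.55
[0.43589135 1.42207219 0.99399493]
```

{"op": "step_arm", "data": {"steps": [{"xyz": [0,0,0],"turn": [0,0,-0.5],"gripper": -1},{"xyz": [0,0,0],"turn": [0,0,0],"gripper": 0.1},{"xyz": [0,0,0],"turn": [0,0,0],"gripper": 0.1},{"xyz": [0,0,0],"turn": [0,0,0],"gripper": 0.1},{"xyz": [0,0,-0.5],"turn": [0,0,0],"gripper": 0.1},{"xyz": [0,0,-0.8],"turn": [0,0,0],"gripper": 1},{"xyz": [0,0,-0.8],"turn": [0,0,0],"gripper": 1},{"xyz": [0,0,-0.3],"turn": [0,0,0],"gripper": 1},{"xyz": [0.62,0,0],"turn": [0,0,0],"gripper": 1},{"xyz": [0.62,0,0],"turn": [0,0,0],"gripper": 1},{"xyz": [0.6,0,0],"turn": [0,0,0],"gripper": 1},{"xyz": [0,0,0],"turn": [0,0,0],"gripper": 1}]}}

```text
time_s: 36.82
position: [0.628, -0.0012, 0.2039]
tool_rot: [[-0.025, -1.0, 0.0], [-1.0, 0.025, -0.001], [0.001, -0.0, -1.0]]
ft_force: [1.8, -0.2, -0.9]
grip_width: 0.0856
```

Run:
```python
from h import *
plan((.6281,.002,.2),5,1)
i,im,d=shot('wrist','w12');bays('w12');print('blocks');blocks('w12',.06,(.56,.04),.1)
```

```text
t 36.82 tcp [ 0.628  -0.0012  0.2039] yaw -91.4 q [-11.  32.  65.  -0.  83.  81.] w 0.0856 F [ 1.8 -0.2 -0.9] tilt [ 0.0005 -0.0012]
 total [-0.08  -0.001  0.097] rows 1 each [-0.08  -0.001  0.097]
 yaw change -83.6 -> tool-z turn total 18.229
rims
 px [136. 294.] n 3630 mean [0.584 0.13 ] rect [0.5868 0.1258] [0.0769 0.0591] 11.3
 px [271. 325.] n 12511 mean [0.5568 0.0358] rect [0.552  0.0343] [0.113  0.1372] 73.5
 px [ 86. 340.] n 382 mean [0.5488 0.1721] rect [0.5481 0.1719] [0.0067 0.037 ] 88.9
slots
 px [110. 323.] n 722 mean [0.5596 0.1544] rect [0.5588 0.1544] [0.0097 0.0473] 89.1
knobs
 px [ 51. 250.] n 1958 mean [0.6324 0.1497] rect [0.6321 0.1493] [0.0155 0.0455] 89.1
 px [182. 248.] n 1723 mean [0.6313 0.0759] rect [0.6309 0.0758] [0.0131 0.0454] 89.0
 px [312. 249.] n 1682 mean [0.6296 0.0023] rect [0.6296 0.0024] [0.0128 0.0454] 5.2
blocks
 px [213. 341.] n 2364 mean [0.552  0.0749] rect [0.5598 0.0782] [0.0268 0.0773] 88.6
 px [313. 322.] n 2992 mean [0.5655 0.0043] rect [0.5649 0.0045] [0.0254 0.0618] 89.1
   z 0.0765 rgb [167. 129.  68.]
   z 0.0764 rgb [186.5 136.   90. ]
```

{"op": "step_arm", "data": {"steps": [{"xyz": [0,0,0],"turn": [0,0,-1],"gripper": 1},{"xyz": [0,0,0],"turn": [0,0,-1],"gripper": 1},{"xyz": [0,0,0],"turn": [0,0,-1],"gripper": 1},{"xyz": [0,0,0],"turn": [0,0,-1],"gripper": 1},{"xyz": [0,0,0],"turn": [0,0,-1],"gripper": 1},{"xyz": [0,0,0],"turn": [0,0,-1],"gripper": 1},{"xyz": [0,0,0],"turn": [0,0,-1],"gripper": 1},{"xyz": [0,0,0],"turn": [0,0,-1],"gripper": 1},{"xyz": [0,0,0],"turn": [0,0,-1],"gripper": 1},{"xyz": [0,0,0],"turn": [0,0,-1],"gripper": 1},{"xyz": [0,0,0],"turn": [0,0,-1],"gripper": 1},{"xyz": [0,0,0],"turn": [0,0,-1],"gripper": 1},{"xyz": [0,0,0],"turn": [0,0,-1],"gripper": 1},{"xyz": [0,0,0],"turn": [0,0,-1],"gripper": 1},{"xyz": [0,0,0],"turn": [0,0,-1],"gripper": 1},{"xyz": [0,0,0],"turn": [0,0,-1],"gripper": 1},{"xyz": [0,0,0],"turn": [0,0,-1],"gripper": 1},{"xyz": [0,0,0],"turn": [0,0,-1],"gripper": 1},{"xyz": [0,0,0],"turn": [0,0,-1],"gripper": 1},{"xyz": [0,0,0],"turn": [0,0,-1],"gripper": 1}]}}

```text
time_s: 38.53
position: [0.6279, 0.0038, 0.2039]
tool_rot: [[1.0, 0.013, 0.0], [0.013, -1.0, 0.0], [0.0, -0.0, -1.0]]
ft_force: [0.5, 0.7, 0.1]
grip_width: 0.0853
```

{"op": "step_arm", "data": {"steps": [{"xyz": [0,0,0],"turn": [0,0,-1],"gripper": 0.1},{"xyz": [0,0,0],"turn": [0,0,0],"gripper": 0.1},{"xyz": [0,0,0],"turn": [0,0,0],"gripper": 0.1}]}}

```text
time_s: 38.78
position: [0.6278, 0.0034, 0.2039]
tool_rot: [[0.996, 0.086, 0.0], [0.086, -0.996, 0.0], [0.0, -0.0, -1.0]]
ft_force: [-0.1, 0.3, 0.4]
grip_width: 0.0518
```

Run:
```python
from h import *
plan((.6281,.002,.107),5,4)
```

```text
t 38.78 tcp [0.6278 0.0034 0.2039] yaw 4.9 q [-10.  32.  65.   0.  83. -15.] w 0.0518 F [-0.1  0.3  0.4] tilt [0.0001 0.0001]
 total [0.003 0.036 2.421] rows 4 each [0.001 0.009 0.605]
 yaw change 0.1 -> tool-z turn total -0.011
```

{"op": "step_arm", "data": {"steps": [{"xyz": [0,0.036,0.3],"turn": [0,0,0],"gripper": 0.1},{"xyz": [0,0,0.6],"turn": [0,0,0],"gripper": 0.1},{"xyz": [0,0,0.7],"turn": [0,0,0],"gripper": 0.1},{"xyz": [0,0,0.6],"turn": [0,0,0],"gripper": 0.1},{"xyz": [0,0,0.2],"turn": [0,0,0],"gripper": 0.1},{"xyz": [0,0,0],"turn": [0,0,0],"gripper": 0.1},{"xyz": [0,0,0],"turn": [0,0,0],"gripper": -1},{"xyz": [0,0,0],"turn": [0,0,0],"gripper": -1},{"xyz": [0,0,0],"turn": [0,0,0],"gripper": -1},{"xyz": [0,0,0],"turn": [0,0,0],"gripper": -1},{"xyz": [0,0,0],"turn": [0,0,0],"gripper": -1},{"xyz": [0,0,0],"turn": [0,0,0],"gripper": -1}], "squeeze": 40}}

```text
time_s: 39.78
position: [0.6282, 0.0012, 0.1097]
tool_rot: [[0.996, 0.088, 0.002], [0.088, -0.996, -0.001], [0.002, 0.001, -1.0]]
ft_force: [-2.2, -0.3, 7.0]
grip_width: 0.0108
```

{"op": "step_arm", "data": {"steps": [{"xyz": [0,0,0],"turn": [0,0,0.6],"gripper": -1},{"xyz": [0,0,0],"turn": [0,0,1],"gripper": -1},{"xyz": [0,0,0],"turn": [0,0,1],"gripper": -1},{"xyz": [0,0,0],"turn": [0,0,1],"gripper": -1},{"xyz": [0,0,0],"turn": [0,0,1],"gripper": -1},{"xyz": [0,0,0],"turn": [0,0,1],"gripper": -1},{"xyz": [0,0,0],"turn": [0,0,1],"gripper": -1},{"xyz": [0,0,0],"turn": [0,0,1],"gripper": -1},{"xyz": [0,0,0],"turn": [0,0,1],"gripper": -1},{"xyz": [0,0,0],"turn": [0,0,1],"gripper": -1},{"xyz": [0,0,0],"turn": [0,0,1],"gripper": -1},{"xyz": [0,0,0],"turn": [0,0,1],"gripper": -1},{"xyz": [0,0,0],"turn": [0,0,1],"gripper": -1},{"xyz": [0,0,0],"turn": [0,0,1],"gripper": -1},{"xyz": [0,0,0],"turn": [0,0,1],"gripper": -1},{"xyz": [0,0,0],"turn": [0,0,1],"gripper": -1},{"xyz": [0,0,0],"turn": [0,0,1],"gripper": -1},{"xyz": [0,0,0],"turn": [0,0,1],"gripper": -1},{"xyz": [0,0,0],"turn": [0,0,1],"gripper": -1},{"xyz": [0,0,0],"turn": [0,0,1],"gripper": -1}]}}

```text
time_s: 41.45
position: [0.6271, 0.0021, 0.1097]
tool_rot: [[0.087, -0.996, -0.001], [-0.996, -0.087, 0.001], [-0.001, 0.001, -1.0]]
ft_force: [-8.9, 3.1, 9.8]
grip_width: 0.0114
```

Run:
```python
from h import *
plan(None,-91);print(env.observe()['wrist_torque'])
```

```text
t 41.45 tcp [0.6271 0.0021 0.1097] yaw -85.0 q [-11.  37.  73.   0.  71.  74.] w 0.0114 F [-8.9  3.1  9.8] tilt [-0.0008  0.0008]
 yaw change -6.0 -> tool-z turn total 1.313
[0.54490054 1.32906374 0.0958992 ]
```

{"op": "step_arm", "data": {"steps": [{"xyz": [0,0,0],"turn": [0,0,1],"gripper": -1},{"xyz": [0,0,0],"turn": [0,0,0.6],"gripper": -1},{"xyz": [0,0,0],"turn": [0,0,0.4],"gripper": -1},{"xyz": [0,0,0],"turn": [0,0,0],"gripper": -1},{"xyz": [0,0,0],"turn": [0,0,0],"gripper": -1}]}}

```text
time_s: 41.87
position: [0.6271, 0.0022, 0.1097]
tool_rot: [[-0.066, -0.998, -0.001], [-0.998, 0.066, 0.0], [-0.0, 0.001, -1.0]]
ft_force: [-7.8, 3.7, 9.9]
grip_width: 0.0114
```

{"op": "step_arm", "data": {"steps": [{"xyz": [0,0,0],"turn": [0,0,-0.5],"gripper": -1},{"xyz": [0,0,0],"turn": [0,0,0],"gripper": 0.1},{"xyz": [0,0,0],"turn": [0,0,0],"gripper": 0.1},{"xyz": [0,0,0],"turn": [0,0,0],"gripper": 0.1},{"xyz": [0,0,-0.5],"turn": [0,0,0],"gripper": 0.1},{"xyz": [0,0,-0.8],"turn": [0,0,0],"gripper": 1},{"xyz": [0,0,-0.8],"turn": [0,0,0],"gripper": 1},{"xyz": [0,0,-0.8],"turn": [0,0,0],"gripper": 1},{"xyz": [-0.6,0,-0.8],"turn": [0,0,0],"gripper": 1},{"xyz": [-0.6,0,0],"turn": [0,0,0],"gripper": 1},{"xyz": [-0.6,0,0],"turn": [0,0,0],"gripper": 1},{"xyz": [-0.6,0,0],"turn": [0,0,0],"gripper": 1},{"xyz": [-0.6,0,0],"turn": [0,0,0],"gripper": 1},{"xyz": [0,0,0],"turn": [0,0,0],"gripper": 1},{"xyz": [0,0,0],"turn": [0,0,0],"gripper": 1}]}}

```text
time_s: 43.12
position: [0.6314, 0.122, 0.2558]
tool_rot: [[-0.028, -1.0, 0.0], [-1.0, 0.028, -0.0], [0.0, -0.0, -1.0]]
ft_force: [0.0, -0.8, -0.4]
grip_width: 0.0854
```

Run:
```python
from h import *
plan((.578,.269,.2),43.5,6)
i,im,d=shot('wrist','w13');bays('w13');print('blocks');blocks('w13',.06,(.56,.04),.1);dial('w13')
```

```text
t 43.12 tcp [0.6314 0.122  0.2558] yaw -91.6 q [ 0. 31. 57. -0. 91. 92.] w 0.0854 F [ 0.  -0.8 -0.4] tilt [ 0.0002 -0.0002]
 total [-3.636  1.436  1.394] rows 6 each [-0.606  0.239  0.232]
 yaw change -44.9 -> tool-z turn total 9.799
rims
 px [446. 266.] n 1476 mean [0.5839 0.0176] rect [0.5723 0.0163] [0.0208 0.0982] 85.9
 px [368. 291.] n 2239 mean [0.5627 0.0823] rect [0.5645 0.0789] [0.0439 0.1124] 89.5
 px [276. 305.] n 8669 mean [0.5517 0.1611] rect [0.555  0.1273] [0.145 0.131] 89.1
slots
 px [286. 316.] n 592 mean [0.5401 0.1538] rect [0.5393 0.1538] [0.0095 0.053 ] 89.3
knobs
 px [490. 226.] n 1192 mean [0.6299 0.0045] rect [0.6297 0.0047] [0.0135 0.0454] 88.9
 px [275. 228.] n 1104 mean [0.6323 0.1521] rect [0.6322 0.1521] [0.0122 0.0455] 89.1
 px [382. 227.] n 1114 mean [0.6311 0.0782] rect [0.6306 0.0783] [0.0123 0.0448] 89.0
blocks
 px [372. 307.] n 2195 mean [0.5543 0.0803] rect [0.5596 0.0798] [0.0263 0.077 ] 89.1
 px [463. 285.] n 956 mean [0.5717 0.0064] rect [0.5716 0.0055] [0.0276 0.0471] 88.5
   z 0.0763 rgb [231. 190.  98.]
   z 0.076 rgb [234. 193.  99.]
bar top
 px [126. 300.] n 1039 mean [0.5793 0.2667] rect [0.5791 0.2669] [0.012  0.0526] 43.7
studs
 px [186. 239.] n 153 mean [0.616  0.2287] rect [0.616  0.2288] [0.0093 0.0126] 41.9
 px [ 80. 263.] n 412 mean [0.5984 0.3162] rect [0.5983 0.3161] [0.0136 0.0224] 68.3
white
 px [166. 260.] n 144 mean [0.6093 0.233 ] rect [0.6092 0.233 ] [0.0049 0.016 ] 44.0
 px [136. 290.] n 127 mean [0.5873 0.2581] rect [0.5873 0.2584] [0.004  0.0183] 42.1
   z 0.0801 xyz [0.6007 0.2439 0.0796]
   z 0.1069 xyz [0.5876 0.2576 0.1069]
disc
 px [143. 279.] n 4351 mean [0.5844 0.2652] rect [0.5833 0.2668] [0.0614 0.0766] 29.5
```

View pics/w13.png

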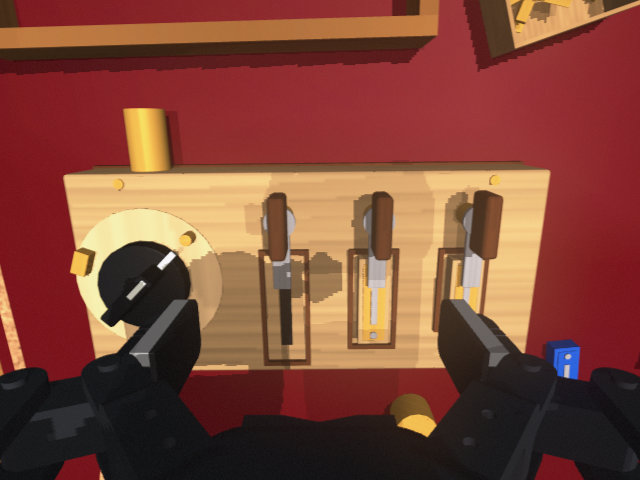

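{"op": "step_arm", "data": {"steps": [{"xyz": [-0.6,0.24,0.1],"turn": [0,0,0],"gripper": 1},{"xyz": [-0.6,0.24,0.2],"turn": [0,0,0],"gripper": 1},{"xyz": [-0.6,0.24,0.2],"turn": [0,0,0],"gripper": 1},{"xyz": [-0.6,0.24,0.2],"turn": [0,0,0],"gripper": 1},{"xyz": [-0.6,0.24,0.2],"turn": [0,0,0],"gripper": 1},{"xyz": [-0.6,0.24,0.2],"turn": [0,0,0],"gripper": 1},{"xyz": [0,0,0],"turn": [0,0,-1],"gripper": 1},{"xyz": [0,0,0],"turn": [0,0,-1],"gripper": 1},{"xyz": [0,0,0],"turn": [0,0,-1],"gripper": 1},{"xyz": [0,0,0],"turn": [0,0,-1],"gripper": 1},{"xyz": [0,0,0],"turn": [0,0,-1],"gripper": 1},{"xyz": [0,0,0],"turn": [0,0,-1],"gripper": 1},{"xyz": [0,0,0],"turn": [0,0,-1],"gripper": 1},{"xyz": [0,0,0],"turn": [0,0,-1],"gripper": 1},{"xyz": [0,0,0],"turn": [0,0,-1],"gripper": 1},{"xyz": [0,0,0],"turn": [0,0,-1],"gripper": 1},{"xyz": [0,0,0],"turn": [0,0,-1],"gripper": 1},{"xyz": [0,0,0],"turn": [0,0,-1],"gripper": 1},{"xyz": [0,0,0],"turn": [0,0,-1],"gripper": 1},{"xyz": [0,0,0],"turn": [0,0,-1],"gripper": 1}]}}

```text
time_s: 44.83
position: [0.5785, 0.2654, 0.2119]
tool_rot: [[0.888, -0.46, 0.0], [-0.46, -0.888, -0.0], [0.0, 0.0, -1.0]]
ft_force: [-0.5, -0.3, 0.3]
grip_width: 0.0851
```

{"op": "step_arm", "data": {"steps": [{"xyz": [0,0,0],"turn": [0,0,-1],"gripper": 1},{"xyz": [0,0,0],"turn": [0,0,-1],"gripper": 1},{"xyz": [0,0,0],"turn": [0,0,-1],"gripper": 1},{"xyz": [0,0,0],"turn": [0,0,-1],"gripper": 1},{"xyz": [0,0,0],"turn": [0,0,-1],"gripper": 1},{"xyz": [0,0,0],"turn": [0,0,-1],"gripper": 1},{"xyz": [0,0,0],"turn": [0,0,-1],"gripper": 1},{"xyz": [0,0,0],"turn": [0,0,-1],"gripper": 1},{"xyz": [0,0,0],"turn": [0,0,-1],"gripper": 1},{"xyz": [0,0,0],"turn": [0,0,-1],"gripper": 1},{"xyz": [0,0,0],"turn": [0,0,-1],"gripper": 1},{"xyz": [0,0,0],"turn": [0,0,-1],"gripper": 1},{"xyz": [0,0,0],"turn": [0,0,-1],"gripper": 1},{"xyz": [0,0,0],"turn": [0,0,-1],"gripper": 0.4},{"xyz": [0,0,0],"turn": [0,0,-1],"gripper": 0.4},{"xyz": [0,0,0],"turn": [0,0,-0.5],"gripper": 0.4},{"xyz": [0,0,0],"turn": [0,0,0],"gripper": 0.4}]}}

```text
time_s: 46.25
position: [0.5785, 0.2655, 0.2119]
tool_rot: [[0.725, 0.689, 0.0], [0.689, -0.725, -0.0], [0.0, 0.0, -1.0]]
ft_force: [-0.6, -0.5, 0.4]
grip_width: 0.0598
```

Run:
```python
from h import *
plan((.5785,.2692,.104),43.6,4)
```

```text
t 46.25 tcp [0.5785 0.2655 0.2119] yaw 43.5 q [ 14.  32.  63.  -0.  85. -30.] w 0.0598 F [-0.6 -0.5  0.4] tilt [ 0.0002 -0.0001]
 total [ 0.064 -0.067  2.697] rows 4 each [ 0.016 -0.017  0.674]
 yaw change 0.1 -> tool-z turn total -0.015
```

{"op": "step_arm", "data": {"steps": [{"xyz": [0.064,-0.067,0.4],"turn": [0,0,0],"gripper": 0.2},{"xyz": [0,0,0.7],"turn": [0,0,0],"gripper": 0.2},{"xyz": [0,0,0.7],"turn": [0,0,0],"gripper": 0.2},{"xyz": [0,0,0.6],"turn": [0,0,0],"gripper": 0.2},{"xyz": [0,0,0.3],"turn": [0,0,0],"gripper": 0.2},{"xyz": [0,0,0],"turn": [0,0,0],"gripper": 0.2},{"xyz": [0,0,0],"turn": [0,0,0],"gripper": -1},{"xyz": [0,0,0],"turn": [0,0,0],"gripper": -1},{"xyz": [0,0,0],"turn": [0,0,0],"gripper": -1},{"xyz": [0,0,0],"turn": [0,0,0],"gripper": -1},{"xyz": [0,0,0],"turn": [0,0,0],"gripper": -1},{"xyz": [0,0,0],"turn": [0,0,0],"gripper": -1},{"xyz": [0,0,0],"turn": [0,0,0.6],"gripper": -1},{"xyz": [0,0,0],"turn": [0,0,1],"gripper": -1},{"xyz": [0,0,0],"turn": [0,0,1],"gripper": -1},{"xyz": [0,0,0],"turn": [0,0,1],"gripper": -1},{"xyz": [0,0,0],"turn": [0,0,1],"gripper": -1},{"xyz": [0,0,0],"turn": [0,0,1],"gripper": -1},{"xyz": [0,0,0],"turn": [0,0,1],"gripper": -1},{"xyz": [0,0,0],"turn": [0,0,1],"gripper": -1}], "squeeze": 40}}

```text
time_s: 47.92
position: [0.5776, 0.2693, 0.1055]
tool_rot: [[0.989, 0.148, -0.0], [0.148, -0.989, -0.002], [-0.0, 0.002, -1.0]]
ft_force: [-6.5, -8.4, 6.3]
grip_width: 0.0109
```

{"op": "step_arm", "data": {"steps": [{"xyz": [0,0,0],"turn": [0,0,1],"gripper": -1},{"xyz": [0,0,0],"turn": [0,0,1],"gripper": -1},{"xyz": [0,0,0],"turn": [0,0,1],"gripper": -1},{"xyz": [0,0,0],"turn": [0,0,1],"gripper": -1},{"xyz": [0,0,0],"turn": [0,0,1],"gripper": -1},{"xyz": [0,0,0],"turn": [0,0,1],"gripper": -1},{"xyz": [0,0,0],"turn": [0,0,1],"gripper": -1},{"xyz": [0,0,0],"turn": [0,0,1],"gripper": -1},{"xyz": [0,0,0],"turn": [0,0,1],"gripper": -1},{"xyz": [0,0,0],"turn": [0,0,1],"gripper": -1},{"xyz": [0,0,0],"turn": [0,0,1],"gripper": -1},{"xyz": [0,0,0],"turn": [0,0,1],"gripper": -1},{"xyz": [0,0,0],"turn": [0,0,1],"gripper": -1},{"xyz": [0,0,0],"turn": [0,0,1],"gripper": -1},{"xyz": [0,0,0],"turn": [0,0,1],"gripper": -1},{"xyz": [0,0,0],"turn": [0,0,1],"gripper": -1},{"xyz": [0,0,0],"turn": [0,0,1],"gripper": -1},{"xyz": [0,0,0],"turn": [0,0,1],"gripper": -1},{"xyz": [0,0,0],"turn": [0,0,0.5],"gripper": -1},{"xyz": [0,0,0],"turn": [0,0,0],"gripper": -1}]}}

```text
time_s: 49.58
position: [0.5785, 0.2686, 0.1056]
tool_rot: [[0.238, -0.971, 0.002], [-0.971, -0.238, -0.003], [0.004, -0.001, -1.0]]
ft_force: [-1.6, -9.7, 5.6]
grip_width: 0.0112
```

Run:
```python
from h import *
plan();print(env.observe()['wrist_torque'])
```

```text
t 49.58 tcp [0.5785 0.2686 0.1056] yaw -76.3 q [14. 38. 71. -0. 71. 91.] w 0.0112 F [-1.6 -9.7  5.6] tilt [ 0.0017 -0.0033]
[-1.77703583  0.31777371 -0.04005899]
```

{"op": "step_arm", "data": {"steps": [{"xyz": [0,0,0],"turn": [0,0,0],"gripper": 0.2},{"xyz": [0,0,0],"turn": [0,0,0],"gripper": 0.2},{"xyz": [0,0,0],"turn": [0,0,0],"gripper": 0.2},{"xyz": [0,0,-0.6],"turn": [0,0,0],"gripper": 0.2},{"xyz": [0,0,-0.8],"turn": [0,0,0],"gripper": 0.2},{"xyz": [0,0,-0.4],"turn": [0,0,-0.6],"gripper": 0.2},{"xyz": [0,0,0],"turn": [0,0,-1],"gripper": 0.2},{"xyz": [0,0,0],"turn": [0,0,-1],"gripper": 0.2},{"xyz": [0,0,0],"turn": [0,0,-1],"gripper": 0.2},{"xyz": [0,0,0],"turn": [0,0,-1],"gripper": 0.2},{"xyz": [0,0,0],"turn": [0,0,-1],"gripper": 0.2},{"xyz": [0,0,0],"turn": [0,0,-1],"gripper": 0.2},{"xyz": [0,0,0],"turn": [0,0,-1],"gripper": 0.2},{"xyz": [0,0,0],"turn": [0,0,-1],"gripper": 0.2},{"xyz": [0,0,0],"turn": [0,0,-1],"gripper": 0.2},{"xyz": [0,0,0],"turn": [0,0,-1],"gripper": 0.2},{"xyz": [0,0,0],"turn": [0,0,-1],"gripper": 0.2},{"xyz": [0,0,0],"turn": [0,0,-1],"gripper": 0.2},{"xyz": [0,0,0],"turn": [0,0,-1],"gripper": 0.2},{"xyz": [0,0,0],"turn": [0,0,-1],"gripper": 0.2}]}}

```text
time_s: 51.25
position: [0.5779, 0.2709, 0.1761]
tool_rot: [[0.988, -0.155, 0.0], [-0.155, -0.988, 0.0], [0.0, -0.0, -1.0]]
ft_force: [-0.3, -0.6, -0.4]
grip_width: 0.0513
```

{"op": "step_arm", "data": {"steps": [{"xyz": [0,0,0],"turn": [0,0,-1],"gripper": 0.2},{"xyz": [0,0,0],"turn": [0,0,-1],"gripper": 0.2},{"xyz": [0,0,0],"turn": [0,0,-1],"gripper": 0.2},{"xyz": [0,0,0],"turn": [0,0,-1],"gripper": 0.2},{"xyz": [0,0,0],"turn": [0,0,-1],"gripper": 0.2},{"xyz": [0,0,0],"turn": [0,0,-1],"gripper": 0.2},{"xyz": [0,0,0],"turn": [0,0,-1],"gripper": 0.2},{"xyz": [0,0,0],"turn": [0,0,-1],"gripper": 0.2},{"xyz": [0,0,0],"turn": [0,0,-1],"gripper": 0.2},{"xyz": [0,0,0],"turn": [0,0,-1],"gripper": 0.2},{"xyz": [0,0,0],"turn": [0,0,-1],"gripper": 0.2},{"xyz": [0,0,0],"turn": [0,0,-1],"gripper": 0.2},{"xyz": [0,0,0],"turn": [0,0,-1],"gripper": 0.2},{"xyz": [0,0,0],"turn": [0,0,-1],"gripper": 0.2},{"xyz": [0,0,0],"turn": [0,0,-1],"gripper": 0.2},{"xyz": [0,0,0],"turn": [0,0,-1],"gripper": 0.2},{"xyz": [0,0,0],"turn": [0,0,-1],"gripper": 0.2},{"xyz": [0,0,0],"turn": [0,0,-1],"gripper": 0.2},{"xyz": [0,0,0],"turn": [0,0,-1],"gripper": 0.2},{"xyz": [0,0,0],"turn": [0,0,-1],"gripper": 0.2}]}}

```text
time_s: 52.92
position: [0.5779, 0.2709, 0.1761]
tool_rot: [[0.126, 0.992, 0.001], [0.992, -0.126, 0.0], [0.0, 0.0, -1.0]]
ft_force: [-1.2, 0.4, 0.7]
grip_width: 0.0509
```

{"op": "step_arm", "data": {"steps": [{"xyz": [0,0,0],"turn": [0,0,-1],"gripper": 0.2},{"xyz": [0,0,0],"turn": [0,0,-1],"gripper": 0.2},{"xyz": [0,0,0],"turn": [0,0,-1],"gripper": 0.2},{"xyz": [0,0,0],"turn": [0,0,-1],"gripper": 0.2},{"xyz": [0,0,0],"turn": [0,0,-0.7],"gripper": 0.2},{"xyz": [0,0,0],"turn": [0,0,0],"gripper": 0.2}]}}

```text
time_s: 53.42
position: [0.5779, 0.2708, 0.1761]
tool_rot: [[-0.245, 0.969, 0.0], [0.969, 0.245, 0.0], [0.0, 0.0, -1.0]]
ft_force: [-0.4, -0.1, -0.5]
grip_width: 0.0514
```

Run:
```python
from h import *
plan((.5785,.2692,.104),103.7,4)
i,im,d=shot('wrist','w14');dial('w14')
```

```text
t 53.42 tcp [0.5779 0.2708 0.1761] yaw 104.2 q [ 14.  34.  66.   0.  80. -90.] w 0.0514 F [-0.4 -0.1 -0.5] tilt [0.0004 0.0003]
 total [-0.043  0.003  1.802] rows 4 each [-0.011  0.001  0.45 ]
 yaw change -0.5 -> tool-z turn total 0.11
bar top
 px [314. 258.] n 2149 mean [0.5759 0.2676] rect [0.5768 0.2678] [0.05   0.0117] 14.5
studs
 px [384. 289.] n 553 mean [0.5954 0.3164] rect [0.5957 0.3172] [0.0135 0.0207] 68.1
 px [239. 282.] n 184 mean [0.6125 0.2295] rect [0.6119 0.2292] [0.0078 0.0105] 14.2
white
 px [315. 188.] n 268 mean [0.541  0.2596] rect [0.5411 0.2598] [0.0142 0.0044] 13.9
 px [314. 236.] n 238 mean [0.5642 0.2649] rect [0.5643 0.2649] [0.0172 0.003 ] 14.2
   z 0.08 xyz [0.5446 0.2603 0.0815]
   z 0.1068 xyz [0.564  0.2648 0.1068]
disc
 px [345. 231.] n 3091 mean [0.5648 0.2831] rect [0.567  0.2855] [0.056  0.0307] 18.6
 px [294. 224.] n 348 mean [0.568  0.2541] rect [0.5672 0.2532] [0.0169 0.0099] 9.1
```

{"op": "step_arm", "data": {"steps": [{"xyz": [-0.043,0,0.4],"turn": [0,0,0],"gripper": 0.2},{"xyz": [0,0,0.6],"turn": [0,0,0],"gripper": 0.2},{"xyz": [0,0,0.5],"turn": [0,0,0],"gripper": 0.2},{"xyz": [0,0,0.3],"turn": [0,0,0],"gripper": 0.2},{"xyz": [0,0,0],"turn": [0,0,0],"gripper": 0.2},{"xyz": [0,0,0],"turn": [0,0,0],"gripper": -1},{"xyz": [0,0,0],"turn": [0,0,0],"gripper": -1},{"xyz": [0,0,0],"turn": [0,0,0],"gripper": -1},{"xyz": [0,0,0],"turn": [0,0,0],"gripper": -1},{"xyz": [0,0,0],"turn": [0,0,0],"gripper": -1},{"xyz": [0,0,0],"turn": [0,0,0],"gripper": -1},{"xyz": [0,0,0],"turn": [0,0,0.6],"gripper": -1},{"xyz": [0,0,0],"turn": [0,0,1],"gripper": -1},{"xyz": [0,0,0],"turn": [0,0,1],"gripper": -1},{"xyz": [0,0,0],"turn": [0,0,1],"gripper": -1},{"xyz": [0,0,0],"turn": [0,0,1],"gripper": -1},{"xyz": [0,0,0],"turn": [0,0,1],"gripper": -1},{"xyz": [0,0,0],"turn": [0,0,1],"gripper": -1},{"xyz": [0,0,0],"turn": [0,0,1],"gripper": -1},{"xyz": [0,0,0],"turn": [0,0,1],"gripper": -1}], "squeeze": 40}}

```text
time_s: 55.13
position: [0.5789, 0.2677, 0.1053]
tool_rot: [[0.432, 0.902, 0.002], [0.902, -0.432, -0.002], [-0.001, 0.003, -1.0]]
ft_force: [-1.5, -8.5, 8.1]
grip_width: 0.0114
```

{"op": "step_arm", "data": {"steps": [{"xyz": [0,0,0],"turn": [0,0,1],"gripper": -1},{"xyz": [0,0,0],"turn": [0,0,1],"gripper": -1},{"xyz": [0,0,0],"turn": [0,0,1],"gripper": -1},{"xyz": [0,0,0],"turn": [0,0,1],"gripper": -1},{"xyz": [0,0,0],"turn": [0,0,1],"gripper": -1},{"xyz": [0,0,0],"turn": [0,0,1],"gripper": -1},{"xyz": [0,0,0],"turn": [0,0,1],"gripper": -1},{"xyz": [0,0,0],"turn": [0,0,1],"gripper": -1},{"xyz": [0,0,0],"turn": [0,0,1],"gripper": -1},{"xyz": [0,0,0],"turn": [0,0,1],"gripper": -1},{"xyz": [0,0,0],"turn": [0,0,1],"gripper": -1},{"xyz": [0,0,0],"turn": [0,0,1],"gripper": -1},{"xyz": [0,0,0],"turn": [0,0,1],"gripper": -1},{"xyz": [0,0,0],"turn": [0,0,1],"gripper": -1},{"xyz": [0,0,0],"turn": [0,0,1],"gripper": -1},{"xyz": [0,0,0],"turn": [0,0,1],"gripper": -1},{"xyz": [0,0,0],"turn": [0,0,1],"gripper": -1},{"xyz": [0,0,0],"turn": [0,0,1],"gripper": -1},{"xyz": [0,0,0],"turn": [0,0,0.6],"gripper": -1},{"xyz": [0,0,0],"turn": [0,0,0],"gripper": -1}]}}

```text
time_s: 56.8
position: [0.5773, 0.267, 0.1053]
tool_rot: [[0.935, -0.355, -0.002], [-0.355, -0.935, -0.004], [-0.001, 0.004, -1.0]]
ft_force: [-8.4, -11.8, 12.4]
grip_width: 0.011
```

Run:
```python
from h import *
plan(None,-21)
```

```text
t 56.8 tcp [0.5773 0.267  0.1053] yaw -20.8 q [14. 38. 71. -0. 71. 35.] w 0.011 F [ -8.4 -11.8  12.4] tilt [-0.0024 -0.0038]
 yaw change -0.2 -> tool-z turn total 0.048
```

Release, lift and check.

{"op": "step_arm", "data": {"steps": [{"xyz": [0,0,0],"turn": [0,0,0.05],"gripper": -1},{"xyz": [0,0,0],"turn": [0,0,0],"gripper": 0.2},{"xyz": [0,0,0],"turn": [0,0,0],"gripper": 0.2},{"xyz": [0,0,0],"turn": [0,0,0],"gripper": 0.2},{"xyz": [0,0,-0.5],"turn": [0,0,0],"gripper": 0.2},{"xyz": [0,0,-0.8],"turn": [0,0,0],"gripper": 1},{"xyz": [0,0,-0.8],"turn": [0,0,0],"gripper": 1},{"xyz": [0,0,-0.8],"turn": [0,0,0],"gripper": 1},{"xyz": [0,0,-0.8],"turn": [0,0,0],"gripper": 1},{"xyz": [0,0,-0.8],"turn": [0,0,0],"gripper": 1},{"xyz": [0,0,-0.8],"turn": [0,0,0],"gripper": 1},{"xyz": [0,0,0],"turn": [0,0,0],"gripper": 1},{"xyz": [0,0,0],"turn": [0,0,0],"gripper": 1}]}}

```text
time_s: 57.88
position: [0.5786, 0.2693, 0.3175]
tool_rot: [[0.935, -0.355, 0.004], [-0.355, -0.935, 0.001], [0.003, -0.003, -1.0]]
ft_force: [0.7, -0.1, -0.7]
grip_width: 0.0855
```

Run:
```python
from h import *
plan()
i,im,d=shot('wrist','w15');dial('w15');bays('w15');print('blocks');blocks('w15',.06,(.56,.04),.1)
i,im,d=shot('scene','scene1')
cv2.imwrite('pics/s1c.png',cv2.resize(im[200:400,260:540],(784,560),interpolation=cv2.INTER_CUBIC)[:,:,::-1])
```

```text
t 57.88 tcp [0.5786 0.2693 0.3175] yaw -20.8 q [14. 29. 51.  0. 99. 35.] w 0.0855 F [ 0.7 -0.1 -0.7] tilt [0.0038 0.0013]
bar top
 px [317. 209.] n 785 mean [0.5782 0.2702] rect [0.5778 0.2693] [0.0486 0.0119] 69.4
studs
 px [318. 145.] n 304 mean [0.5972 0.3193] rect [0.5972 0.3194] [0.0114 0.0189] 69.2
 px [368. 228.] n 92 mean [0.615  0.2306] rect [0.615  0.2308] [0.0094 0.0104] 24.5
white
 px [336. 146.] n 173 mean [0.6117 0.3141] rect [0.6122 0.3118] [0.0127 0.0156] 58.0
 px [310. 154.] n 30 mean [0.5888 0.3156] rect [0.589  0.3143] [0.0051 0.0101] 55.4
 px [353. 166.] n 326 mean [0.6188 0.294 ] rect [0.6181 0.2934] [0.0271 0.0102] 0.9
 px [317. 169.] n 132 mean [0.5903 0.3021] rect [0.5902 0.302 ] [0.0148 0.005 ] 69.2
 px [264. 175.] n 47 mean [0.5472 0.3129] rect [0.5474 0.313 ] [0.0145 0.0031] 9.5
 px [370. 190.] n 91 mean [0.6255 0.2704] rect [0.6233 0.2716] [0.0062 0.0196] 83.4
 px [317. 195.] n 131 mean [0.5827 0.2813] rect [0.5827 0.2812] [0.0179 0.0043] 69.2
   z 0.0609 xyz [0.613  0.3119 0.0631]
   z 0.0608 xyz [0.587  0.3134 0.061 ]
   z 0.0609 xyz [0.6211 0.2889 0.061
[... 151 characters left out ...]
0.1143]
disc
rims
 px [333. 310.] n 1547 mean [0.553  0.1577] rect [0.5564 0.156 ] [0.0445 0.1267] 89.1
 px [362. 362.] n 1284 mean [0.5611 0.0906] rect [0.5641 0.0815] [0.0431 0.111 ] 89.9
 px [405. 409.] n 719 mean [0.5861 0.018 ] rect [0.58   0.0202] [0.028  0.0872] 65.0
slots
knobs
 px [417. 308.] n 673 mean [0.6299 0.1552] rect [0.6302 0.1553] [0.0141 0.0454] 88.7
 px [432. 378.] n 439 mean [0.6226 0.081 ] rect [0.6224 0.0812] [0.0148 0.032 ] 89.1
blocks
 px [357. 382.] n 1488 mean [0.55   0.0778] rect [0.5561 0.0777] [0.0295 0.0805] 89.1
 px [408. 420.] n 249 mean [0.5851 0.0136] rect [0.5914 0.0135] [0.0164 0.0383] 89.7
   z 0.0758 rgb [252. 225. 109.]
   z 0.0755 rgb [174. 127.  81.]
```

View pics/w15.png

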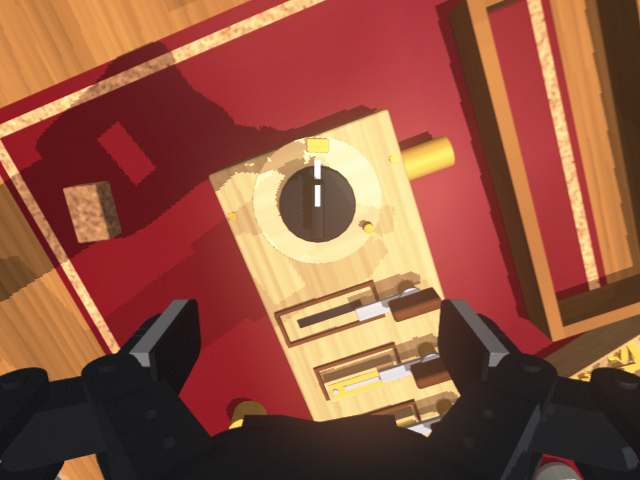

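View pics/scene1.png

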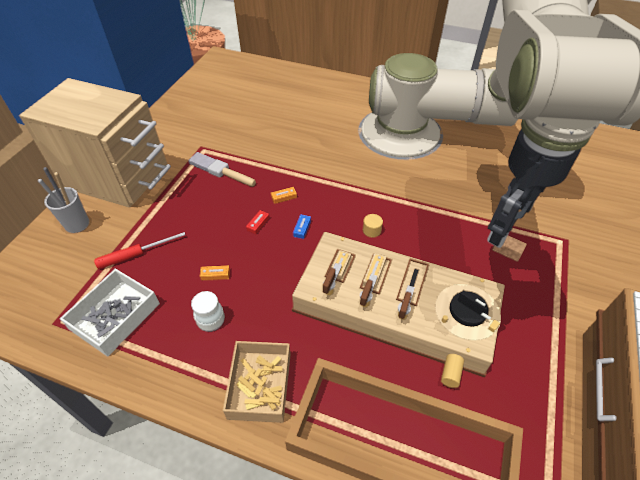

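Run:
```python
from h import *
blocks('scene1',.06,(.56,.04),.1)
print(order.close_job())
```

```text
px [342. 261.] n 232 mean [0.5584 0.0074] rect [0.5647 0.0057] [0.027  0.0631] 89.4
 px [375. 267.] n 331 mean [0.5496 0.0755] rect [0.5552 0.0759] [0.0264 0.0798] 89.3
   z 0.0767 rgb [236. 207. 142.]
   z 0.0773 rgb [239. 210. 141.]
the job is handed in; nothing more can be done
None
```

The job is handed in, at about 58 s of the 210 s allowed; the hand-in reported no verdict.

- **Order of work:** I turned the dial to the round stud, laid the short and middle blocks in their bays, and turned all three clamps home. Last, I turned the dial clockwise in two grasps to the oblong stud. The long block was absent in this start, so its bay is empty but clamped.
- **Dial:** the mark reads about 69.3° and the oblong stud about 69.1°, well inside the 4 mm limit. At the shut step the mark was within about 1° of the round stud.
- **Clamps:** all three bars lie at about 179° in the close view, which is their home direction. Each knob was turned to or just past its home angle; wrist torque rose to about 1 N m at the long and middle stops, and I did not read it for the short one.
- **Blocks:** both tops measured about 16 mm above the bay floor, plates up. By close view their centres are about 1 mm (short) and 3 mm (middle) from the bay centres. The final scene-camera readings were 1–2 mm rougher but agreed.
- **Other things:** the last scene picture shows the bystanders and coloured look-alikes that are in view where they began. The gripper was open and clear of everything at hand-in.

No check failed. The only disagreement was a 1–3 mm offset between wrist-camera views, which I averaged out.

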